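# Set a chisel in the honing guide against the flip stop

### The arm

A 7-joint arm with a two-finger parallel gripper is mounted at the origin on a cart in front of the work surface, level with it; the furniture and walls round the work are solid. World frame = base frame: x ahead of the robot, y to its left, z up, the work surface at z = 0. Lengths are in m, angles in rad, forces in N, time in s.
With the tool pointing down it reaches from about 0.425 to 0.875 m from the base axis. Payload 8.4 kg.
Tool frame: the origin (TCP) lies midway between the tips of the shut fingers; the grasp point (between the pads) lies 19 mm behind it; z points along the fingers, y is the direction in which the jaws open and shut (so a half turn about z gives the same grasp; the last joint's range is limited). The gripper opens to 85 mm and grips with 20 to 120 N. Pads are 22 mm wide; open, the fingers measure 114 mm over their backs; the gripper's body (76 mm by 85 mm) begins 54 mm behind the grasp point. The pads swing forward as they close: fully open they stand 13 mm farther back than shut.
Start: joints at [-1.313, 0.333, 0.04, 1.465, -0.013, 1.343, -0.059], TCP at [0.227, 0.609, 0.231] pointing down, gripper open.
Joint ranges: [-2.58, 2.58], [-0.38, 2.09], [-1.3, 1.39], [0.25, 2.4], [-1.5, 4.64], [0.08, 2.09], [-2.65, 2.65]. Speed limits (rad/s): [2.22, 2.22, 2.79, 2.79, 3.14, 3.14, 3.14].

### API

Orientations are given as a unit quaternion [x, y, z, w].
In Python, from rig import env gives the robot as it stands.
- The arm moves only by the shell command python3 -m crank 'ROWS' [OPENING] [FORCE]. ROWS is JSON, a list of rows, each a list of 4 numbers: the shift along the tool's x, y, z in cm, then the turn about the tool's z in rad. In form: [[dx, dy, dz, twist], ...]. A call has 1 to 5 rows; each row shifts and turns the pose as measured when the row begins, along the tool's axes as they then stand; what a row does not reach is not made up. A row lasts 1/8 s, in which the tool goes at most 62.5 mm and 10.7 degrees, less where a joint would pass 70% of its speed; a pose out of reach is approached as far as the arm can. A call with a gripper value outside its range is refused whole. OPENING is the opening, from 0 (shut) to 1 (fully open), set as the call begins (- or left out, the last holds). The fingers move at their own pace and stop on an object; FORCE is the grip in N (left out, the last holds). Time passes only in rows, so rows that do not move let the fingers close. It gives the time, the measured TCP pose, the force and the opening at its end, in the units of the state.
- env.get_state(): the state, without advancing time (a new reading comes with each control period).
- env.grab_frame(name): name is "scene" or "top" or "wrist"; returns a dict with "pixels" (420x560x3 uint8, red, green, blue), "mtx" (3x3 intrinsics, pixels), "R" (3x3) and "t" (3): a world point X has camera coordinates R X + t; the wrist camera has in their place "mount" (4x4, takes a point from camera to tool coordinates, whose origin is the TCP and whose axes are the flange's). Camera axes: x right, y down, z forward; pixel columns grow to the right and rows downward; lengths in m; the calibration is good to about 2 mm. A picture is of the moment at which its call begins: read the wrist's pose just before it. There is no depth.
- env.finish_job(): hands the job in, once; it reports no verdict.
Trained networks look in a picture, given as the dict that the camera call returned (one of the last four; its "shot" number tells which), for a name from the list of things; names that differ only in an ending like _2 or _b are one class to them, and where a whole thing is asked for, a point or a joint stands for the part that bears it (a point fixed in the world has none). Each returns a list of dicts, best first, with "conf" (0 to 1); they miss things now and then, are a little off and sometimes report something else, mostly with a low value. They report only what shows in the picture. A call takes as long as a camera call.
- env.outline_of(thing, picture): "pixels" (420x560 bool, what is visible of it) and "box" ([left, top, width, height] in pixels, round what is visible of it).
The state is a dict: "time_s": time; "joints": joint angles; "qvel": joint speeds; "tau": joint torques, N m; "tool_pos": TCP position; "orientation": TCP orientation; "wrist_force": force on the tool from outside, world axes, zero at the start; "wrist_torque": the same for the moment, N m; "opening": finger opening in m.
Only numpy, scipy, OpenCV 4.12 (cv2) and the standard library are available. Lean on these libraries where they do the work, as an engineer would, in place of code of your own. Each camera call takes 0.05 s, during which the arm holds its last target.

### The job

I want to re-hone this chisel, so first swing the brass-faced flip stop on the setting board fully down. Then pick up the chisel, slide the blade level through the slot of the honing guide until its cutting edge presses lightly against the brass face of the flip stop, and keep it there: finish while still gripping the chisel, pressed against the stop, so that I can tighten the thumb screws. Do not ram the edge into the brass, and leave the glass jar, the sanding block and the safety glasses alone.

Things in the scene. Friction and masses are not known exactly. Their poses are not given: they have to be found in the camera images.
- board: Wooden setting board, 160 x 150 x 18 mm, fixed to the bench. x: the way the blade goes in; y: left of it; z up; origin on the bench below the slot's line. Along x: board's front edge -105 mm, guide -85 to -53, brass face of the lowered flip stop -23, brass face of a fixed stop (dark wooden block 32 mm wide, 54 high, not used now) -3.
- slot_mouth (a point): Centre of the slot at the front of the aluminium honing guide fixed on the board (74 mm wide, 77 high to its two thumb screws). 46 mm above the bench; axes as the board's. The slot runs along x for 32 mm, open at both ends, 22 mm wide, 7.5 high: 2 mm clear all round the blade. Four lips, 10 mm long, flare the mouth to about 32 x 18 mm.
- stop_hinge (a joint): Hinge of the flip stop, a flat steel arm with a brass pad and, 81 mm from the pin, a red ball. 0 = fully down: arm level on a small post, pad across the slot's line 30 mm behind the guide; grows as the arm swings up (to 1.4 rad). Pin along the board's x at board y +55, z +46 mm; the lowered arm points to board -y. Stiff, stays where left; 1 to 2 N down on the ball moves it.
- stop_knob (a point): Centre of the red ball, 16 mm in diameter, at the end of the flip stop's arm; when down it is at board x -12.5, y -26, z +46 mm.
- flip_stop: The flip stop itself; origin on its hinge pin (board x -12.5, y +55, z +46 mm). Its brass pad, 26 mm wide and 18 high, is centred 55 mm along the arm, so on the slot's line when down. The chisel's edge is to press on the pad's near face, 10.5 mm before this origin along the board's x.
- chisel_handle (a point): Point on the axis of the chisel's round amber handle, a good place to grip (handle 106 mm long, up to 29 mm thick, lying on the bench, axis 14.5 mm up, blade on the tool rest). The chisel is 215 mm long, about 0.14 kg. Axes: blade along -y, z up, blade flat. The point is 153 mm from the cutting edge, 63 mm from the butt; the 18 mm thick ferrule begins 100 mm from the edge.
- chisel_edge (a point): Middle of the chisel's cutting edge, the far end of the steel blade (18 mm wide, 3.5 mm thick, 100 mm long); axes as the handle's.
- chisel: The chisel as a whole; origin below the middle of its length, at the level of the underside of the handle; blade along -y, z up.
- jam_jar: Clear glass jar with a white lid, 64 mm in diameter, 97 mm high, standing, origin under its middle; a bystander.
- sanding_block: Cork sanding block, 66 x 110 x 29 mm, origin under its middle; a bystander.
- safety_glasses: Clear safety glasses, 174 x 141 x 45 mm, lying, origin under their middle; a bystander.
- tool_rest: Low wooden tool rest fixed on the bench, 82 x 24 x 12.5 mm, with four upright pins (6 mm thick, up to 22 mm high) that divide it into three lanes; the chisel's blade lies flat in the middle lane. Origin under its middle; x is across the lanes.

How it is judged:
By the outcome, as a careful person would: the job done as asked, in the order asked, and still so for the second after the job is handed in, while the arm keeps its last pose, push and grip.
It also fails if it takes over 51 s, if anything falls off the work surface, if the arm or the gripper's body presses on something with over 40 N, if the wrist force passes 120 N, or if a joint passes its speed limit or range.

## Working session

There is one attempt and no reset: what is moved stays moved. The work goes in short steps, Python scripts to look and compute and a shell command to move; the robot and the scene stay as the last step left them, time stands still between calls to the robot, and variables do not carry over. Pictures are saved under pics/ and viewed, and the job is handed in when it is done.

```bash
ls; mkdir -p pics; python3 - <<'E'
from rig import env
import cv2,numpy as np
s=env.get_state()
for k,v in s.items(): print(k,np.round(v,4))
for n in ("scene","top","wrist"):
    f=env.grab_frame(n)
    cv2.imwrite(f"pics/{n}0.png",f["pixels"][:,:,::-1])
    print(n,f["shot"],{k:np.round(f[k],4).tolist() for k in f if k not in("pixels",)})
print(env.get_state()["time_s"])
E
```

```text
pics
time_s 0.0
joints [-1.3132  0.3339  0.0398  1.4663 -0.0134  1.3433 -0.0585]
qvel [-0.0003 -0.0016 -0.0001  0.0011  0.0016 -0.0005 -0.0009]
tau [-3.00000e-04 -6.58558e+01  1.36560e+00 -4.05562e+01  1.68000e-02
  1.28000e-02 -0.00000e+00]
tool_pos [0.2269 0.6086 0.2304]
orientation [ 1.774e-01  9.841e-01 -8.000e-04 -1.000e-04]
wrist_force [-0.0734  0.2034 -0.6611]
wrist_torque [-0.015   0.0201 -0.0089]
opening 0.0856
scene 1 {'mtx': [[518.1596, 0.0, 278.3368], [0.0, 518.1596, 205.9505], [0.0, 0.0, 1.0]], 'R': [[0.5565, -0.8306, -0.0217], [-0.4249, -0.262, -0.8665], [0.714, 0.4914, -0.4986]], 't': [-0.4705, 0.2712, 1.0734], 'shot': 1}
top 2 {'mtx': [[405.7143, 0.0, 268.0393], [0.0, 405.7143, 214.8103], [0.0, 0.0, 1.0]], 'R': [[0.0218, -0.9997, 0.0067], [-0.9942, -0.0223, -0.1052], [0.1054, -0.0044, -0.9944]], 't': [-0.1907, 0.6023, 1.0592], 'shot': 2}
wrist 3 {'mtx': [[364.7616, 0.0, 278.6958], [0.0, 364.7616, 211.6102], [0.0, 0.0, 1.0]], 'mount': [[-0.0003, -0.9537, -0.3008, 0.0777], [1.0, -0.0003, -0.0002, -0.0006], [0.0001, -0.3008, 0.9537, -0.142], [0.0, 0.0, 0.0, 1.0]], 'shot': 3}
0.15
```

View pics/scene0.png

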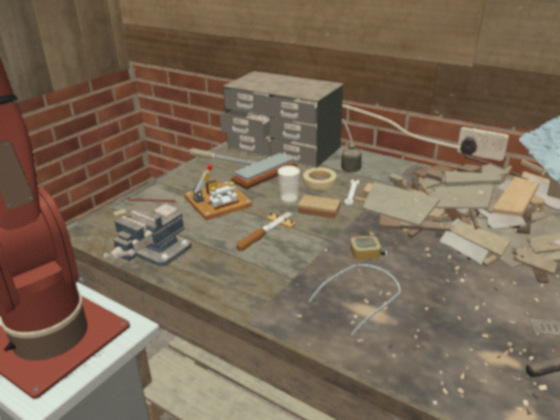

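View pics/top0.png

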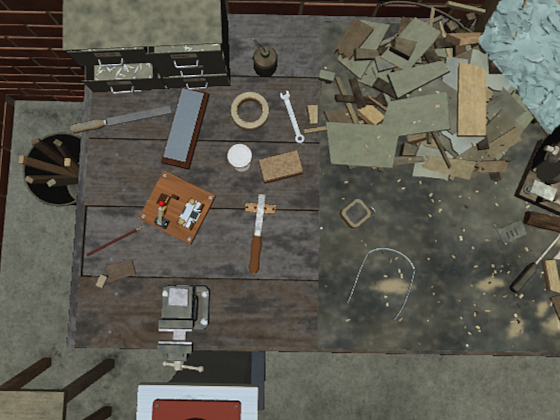

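View pics/wrist0.png

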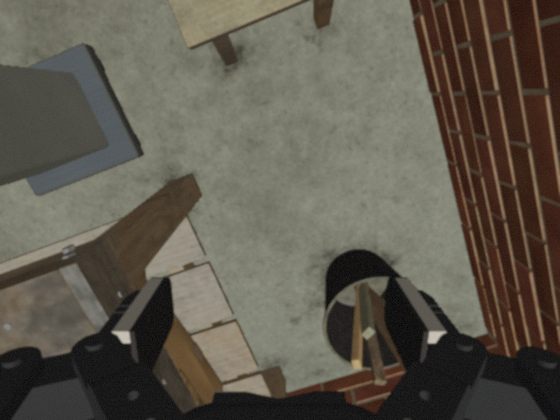

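```bash
cat > h.py <<'E'
from rig import env
import cv2,numpy as np
from scipy.spatial.transform import Rotation as Ro
from scipy.optimize import least_squares
def proj(f,X):
    X=np.atleast_2d(X); c=X@np.array(f["R"]).T+np.array(f["t"]); p=c@np.array(f["mtx"]).T
    return p[:,:2]/p[:,2:]
def wristcam(f,s):
    # adds R,t
    M=np.array(f["mount"]); Rt=Ro.from_quat(s["orientation"]).as_matrix()
    Rwc=Rt@M[:3,:3]; c=Rt@M[:3,3]+np.array(s["tool_pos"])
    f["R"]=Rwc.T; f["t"]=-Rwc.T@c; return f
def grab(n):
    s=env.get_state(); f=env.grab_frame(n)
    if n=="wrist": wristcam(f,s)
    return f
def back(f,uv,z):
    R=np.array(f["R"]);t=np.array(f["t"]);K=np.array(f["mtx"])
    d=R.T@np.linalg.solve(K,np.array([uv[0],uv[1],1.])); o=-R.T@t
    return o+d*(z-o[2])/d[2]
def save(f,name,crop=None,sc=1):
    im=f["pixels"][:,:,::-1].copy()
    if crop: l,t,w,h=crop; im=im[t:t+h,l:l+w]
    if sc!=1: im=cv2.resize(im,None,fx=sc,fy=sc,interpolation=cv2.INTER_CUBIC)
    cv2.imwrite("pics/"+name,im)
def show(s=None):
    s=s or env.get_state()
    print("t",round(s["time_s"],2),"pos",np.round(s["tool_pos"],4),"q",np.round(s["orientation"],4),"F",np.round(s["wrist_force"],2),"T",np.round(s["wrist_torque"],2),"op",round(s["opening"],4))
    print("R cols x,y,z",np.round(Ro.from_quat(s["orientation"]).as_matrix().T.tolist(),3).tolist(),"j",np.round(s["joints"],2))
E
python3 - <<'E'
from h import *
import pickle
names=["board","slot_mouth","stop_knob","flip_stop","chisel_handle","chisel_edge","chisel","jam_jar","sanding_block","safety_glasses","tool_rest"]
D={}
for n in("top","scene"):
    f=grab(n)
    save(f,n+"1z.png",(130,130,200,150) if n=="top" else (170,140,200,130),4)
    for k in names:
        try: r=env.outline_of(k,f)
        except Exception as e: print(n,k,e); continue
        for o in r[:2]:
            ys,xs=np.nonzero(o["pixels"]); print(n,k,round(o["conf"],2),o["box"],len(xs),round(xs.mean(),1),round(ys.mean(),1))
        D[n,k]=r
    D[n]=f
pickle.dump(D,open("d.pkl","wb"))
E
```

```text
top board 0.75 [139.0, 172.7, 74.4, 71.8] 3273 177.0 206.8
top slot_mouth 0.98 [140.3, 169.4, 77.0, 75.4] 3308 177.2 206.8
top stop_knob 0.64 [152.5, 200.3, 13.8, 26.3] 192 161.7 211.1
top chisel_handle 0.65 [246.8, 196.0, 16.1, 78.6] 635 257.3 236.9
top chisel_edge 0.92 [248.9, 194.0, 17.1, 81.4] 665 257.4 235.9
top chisel 0.85 [248.8, 194.4, 17.9, 76.9] 547 257.6 237.1
top jam_jar 0.86 [228.5, 144.5, 23.6, 26.1] 539 240.5 157.5
top sanding_block 0.9 [261.9, 152.1, 41.8, 26.0] 1002 281.7 166.0
top safety_glasses 0.63 [355.5, 261.7, 57.3, 55.8] 62 392.8 292.5
top tool_rest 0.51 [246.1, 202.6, 34.6, 11.0] 186 260.3 208.0
scene board 0.89 [183.1, 165.2, 68.8, 54.8] 1742 215.0 197.5
scene slot_mouth 0.97 [182.8, 164.8, 68.1, 53.7] 1847 215.9 197.3
scene stop_knob 0.61 [193.4, 167.7, 15.2, 23.1] 140 203.8 178.9
scene flip_stop 0.58 [193.6, 165.8, 19.7, 18.7] 171 204.7 177.5
scene chisel_handle 0.86 [235.7, 213.8, 58.7, 36.9] 511 259.0 232.9
scene chisel_edge 0.93 [237.5, 210.4, 52.5, 40.8] 468 259.0 232.9
scene chisel 0.63 [236.5, 214.5, 54.2, 35.6] 400 258.5 233.2
scene jam_jar 0.6 [274.7, 164.2, 23.5, 36.9] 648 288.3 183.1
scene sanding_block 0.67 [315.2, 265.9, 84.8, 69.3] 279 362.6 291.2
scene sanding_block 0.59 [297.1, 192.3, 45.1, 24.1] 706 318.7 206.0
scene safety_glasses 0.67 [323.2, 269.2, 75.5, 57.2] 161 361.6 294.8
scene tool_rest 0.59 [269.1, 214.0, 31.1, 15.3] 199 282.0 220.9
```

View pics/top1z.png

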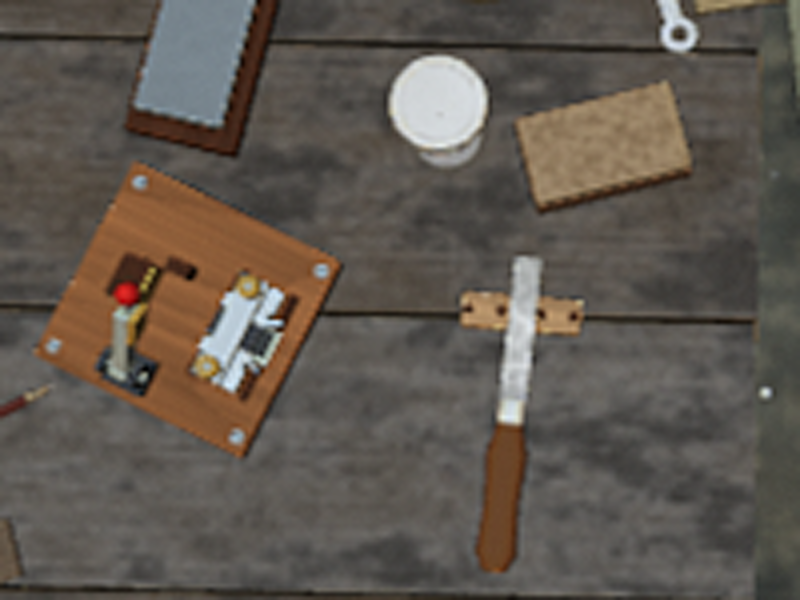

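View pics/scene1z.png

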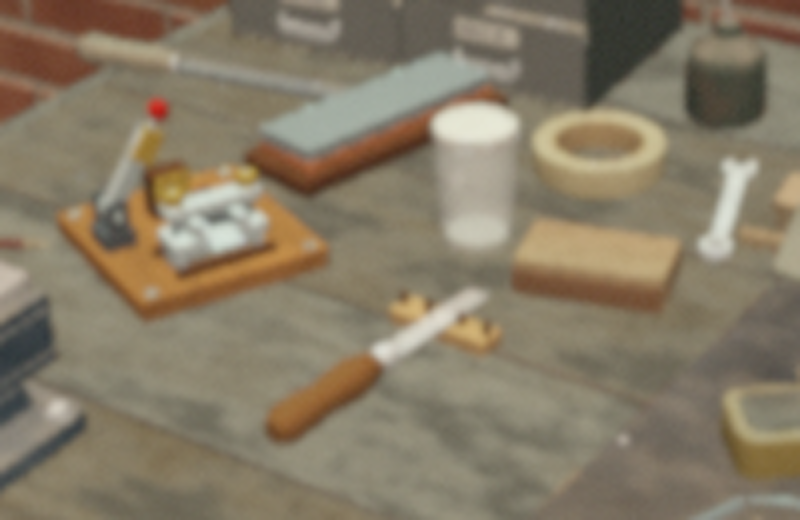

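```bash
python3 - <<'E'
from h import *
import pickle
D=pickle.load(open("d.pkl","rb")); f=D["top"]; g=D["scene"]
z=lambda p:(np.array(p)+.5)/4-.5+130
c=np.array([z(p) for p in [(137,163),(342,265),(243,458),(37,350)]])
W=np.array([back(f,p,.018)[:2] for p in c]); print(W.round(4), np.linalg.norm(np.diff(W,axis=0),axis=1))
# board corners order: (x+55,y-),(x-105,y-),(x-105,y+),(x+55,y+)
def B2W(p,X):
    X=np.atleast_2d(X); c,s=np.cos(p[2]),np.sin(p[2]); return np.c_[p[0]+c*X[:,0]-s*X[:,1],p[1]+s*X[:,0]+c*X[:,1],X[:,2]]
M=np.array([[.055,-.075,.018],[-.105,-.075,.018],[-.105,.075,.018],[.055,.075,.018]])
def r(p):
    return (proj(f,B2W(p[:3],M+[0,p[3],0]))-c).ravel()
s=least_squares(r,[.6,.1,1.1,0]); print(s.x,s.fun.round(2))
p=s.x.copy()
ball=z((126,293)); hp=z((125,372))
# slot-line offset y unknown: knob & guide check
for th in (1.0,1.2,1.4):
    for dy in (0,):
        print(th,proj(f,B2W(p[:3],[[-.0125,.055-.081*np.cos(th),.046+.081*np.sin(th)]])),proj(g,B2W(p[:3],[[-.0125,.055-.081*np.cos(th),.046+.081*np.sin(th)]])))
print("ball top",ball,"scene",np.array([158,108])/4+[170,140])
print("hinge",proj(f,B2W(p[:3],[[-.0125,.055,.046]])),hp,"guide screws?",proj(f,B2W(p[:3],[[-.085,0,.046],[-.053,0,.046]])))
# triangulate ball
uv=np.array([158.5,108.5])/4+[169.5,139.5]
X=least_squares(lambda X:np.r_[(proj(f,X)[0]-ball),(proj(g,X)[0]-uv)],[.6,.1,.1]); print("ball",X.x,X.fun)
# chisel
for n,uv in(("edge",(527,257)),("butt",(495,571)),("ferr",(510,424))):
    print(n,back(f,z(uv),.0145))
for k,u in (("jar",(240.5,157.5)),("block",(281.7,166))): print(k,back(f,u,.05))
print(B2W(p[:3],[[-.085,0,.046],[-.176,0,.046],[-.25,0,.046]]))
E
```

```text
[[ 0.7245  0.112 ]
 [ 0.6568 -0.0315]
 [ 0.5236  0.0306]
 [ 0.5937  0.1735]] [0.15864749 0.14698656 0.15916501]
[-6.08402215  3.28752484  1.12709793 -7.43986725] [ 0.33 -0.81  0.68 -0.46 -0.18  0.35 -0.81  0.87]
1.0 [[-4794.6332962   9462.40545883]] [[2256.90812716 -365.58296449]]
1.2 [[-4961.1021445   9766.92344562]] [[2249.355545   -361.58990583]]
1.4 [[-5082.27709635  9989.25801112]] [[2243.28499335 -358.83141487]]
ball top [161.125 202.875] scene [209.5 167. ]
hinge [[-3904.70050297  7847.58706147]] [160.875 222.625] guide screws? [[-3774.7575387   7778.31807327]
 [-3792.34790139  7733.94323838]]
ball [0.62208356 0.09005631 0.11265123] [ 0.10950596 -0.08454822 -0.16241678 -0.0054119 ]
edge [ 0.66578049 -0.15788131  0.0145    ]
butt [ 0.45152789 -0.14135968  0.0145    ]
ferr [ 0.55073796 -0.14902302  0.0145    ]
jar [ 0.75765019 -0.09998561  0.05      ]
block [ 0.73697805 -0.21106795  0.05      ]
[[-6.12051117  3.21075537  0.046     ]
 [-6.1595759   3.12856688  0.046     ]
 [-6.19134281  3.06173229  0.046     ]]
```

```bash
python3 - <<'E'
from h import *
import pickle
D=pickle.load(open("d.pkl","rb")); f=D["top"]; g=D["scene"]
z=lambda p:(np.array(p)+.5)/4-.5+130
c=np.array([z(p) for p in [(137,163),(342,265),(243,458),(37,350)]])
def B2W(p,X):
    X=np.atleast_2d(X); c,s=np.cos(p[2]),np.sin(p[2]); return np.c_[p[0]+c*X[:,0]-s*X[:,1],p[1]+s*X[:,0]+c*X[:,1],X[:,2]]
M=np.array([[.055,-.075,.018],[-.105,-.075,.018],[-.105,.075,.018],[.055,.075,.018]])
s=least_squares(lambda p:(proj(f,B2W(p,M))-c).ravel(),[.6,.1,1.1]); print(s.x,s.fun.round(2)); p=s.x
for th in (.8,1.0,1.2,1.4):
    q=B2W(p,[[-.0125,.055-.081*np.cos(th),.046+.081*np.sin(th)]]); print(th,q,proj(f,q),proj(g,q))
print("hinge",proj(f,B2W(p,[[-.0125,.055,.046]])))
im=f["pixels"][130:280,130:330,::-1].copy(); im=cv2.resize(im,None,fx=4,fy=4,interpolation=cv2.INTER_CUBIC)
G=[[-.085,-.037,.018],[-.085,.037,.018],[-.053,.037,.018],[-.053,-.037,.018]]
for X in [M,np.array(G),np.array(G)+[0,0,.035],np.array([[-.085,-.011,.046],[-.085,.011,.046],[-.053,.011,.046],[-.053,-.011,.046]]),np.array([[-.003,-.016,.054],[-.003,.016,.054],[.02,.016,.054],[.02,-.016,.054]])]:
    uv=((proj(f,B2W(p,X))-130+.5)*4-.5).round().astype(int); cv2.polylines(im,[uv],True,(0,255,0),1)
cv2.imwrite("pics/ov.png",im[100:500,0:400])
print(B2W(p,[[-.085,0,.046],[-.176,0,.046],[-.25,0,.046]]))
E
```

```text
[0.63544416 0.09371875 1.12709793] [ 0.33 -0.81  0.68 -0.46 -0.18  0.35 -0.81  0.87]
0.8 [[0.63137259 0.08181386 0.10410584]] [[165.55812026 199.66570652]] [[213.45619628 168.72193766]]
1.0 [[0.61993054 0.08725234 0.11415915]] [[162.16398924 203.59084775]] [[209.17202835 166.64174051]]
1.2 [[0.60691269 0.09343981 0.12149517]] [[158.64555838 208.36581727]] [[204.35690809 165.530861  ]]
1.4 [[0.59283801 0.10012959 0.12582143]] [[155.16999233 213.78134827]] [[199.20183811 165.45496472]]
hinge [[160.83465496 221.64823698]]
[[ 0.59895513  0.01694929  0.046     ]
 [ 0.55989041 -0.0652392   0.046     ]
 [ 0.52812349 -0.13207379  0.046     ]]
```

View pics/ov.png

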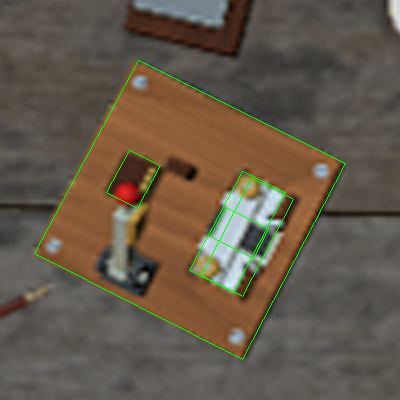

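```bash
python3 -m crank '[[-5,-3.18,0,0],[-5,-3.18,0,0],[-5,-3.18,0,0],[-5,-3.18,0,0],[-5,-3.18,0,0]]' 0 40; python3 -m crank '[[-5,-3.18,0,0],[-5,-3.18,0,0],[-5,-3.18,0,0],[-5,-3.18,0,0]]'; python3 -c "
from h import *
show()"
```

```text
time_s: 1.98
tool_pos: [0.407, 0.3708, 0.2305]
orientation: [0.173, 0.985, 0.001, -0.001]
wrist_force: [0.4, 0.7, 0.2]
opening: 0.0002
time_s: 2.48
tool_pos: [0.5559, 0.1766, 0.2314]
orientation: [0.172, 0.985, 0.002, 0.0]
wrist_force: [0.6, 0.2, 0.2]
opening: 0.0
t 2.48 pos [0.5559 0.1766 0.2314] q [1.722e-01 9.851e-01 2.400e-03 4.000e-04] F [0.55 0.21 0.22] T [ 0.07 -0.09  0.  ] op 0.0
R cols x,y,z [[-0.941, 0.339, 0.0], [0.339, 0.941, 0.005], [0.002, 0.005, -1.0]] j [-0.71  0.2   0.38  1.65 -0.08  1.3   0.91]
```

```bash
cat >> h.py <<'E'
P=np.array([0.63544,0.09372,1.12710])
def B2W(p,X):
    X=np.atleast_2d(X); c,s=np.cos(p[2]),np.sin(p[2]); return np.c_[p[0]+c*X[:,0]-s*X[:,1],p[1]+s*X[:,0]+c*X[:,1],X[:,2]]
M=np.array([[.055,-.075,.018],[-.105,-.075,.018],[-.105,.075,.018],[.055,.075,.018]])
S=np.array([[-.085,-.011,.046],[-.085,.011,.046],[-.053,.011,.046],[-.053,-.011,.046]])
FS=np.array([[-.003,-.016,.054],[-.003,.016,.054],[.02,.016,.054],[.02,-.016,.054]])
def overlay(f,name,p=P,extra=[],sc=1):
    im=f["pixels"][:,:,::-1].copy(); im=cv2.resize(im,None,fx=sc,fy=sc)
    for X in [M,S,FS]+extra:
        uv=(proj(f,B2W(p,X))*sc).round().astype(int); cv2.polylines(im,[uv],True,(0,255,0),1)
    cv2.imwrite("pics/"+name,im)
def delta(target,s=None):
    s=s or env.get_state(); R=Ro.from_quat(s["orientation"]).as_matrix()
    d=R.T@(np.array(target)-np.array(s["tool_pos"])); print("cm tool",np.round(d*100,2)); return d
E
python3 - <<'E'
from h import *
f=grab("wrist"); th=1.
overlay(f,"w1.png",extra=[np.array([[-.0125,.055,.046],[-.0125,.055-.081*np.cos(th),.046+.081*np.sin(th)]])],sc=1.4)
E
```

```text
(no output)
```

View pics/w1.png

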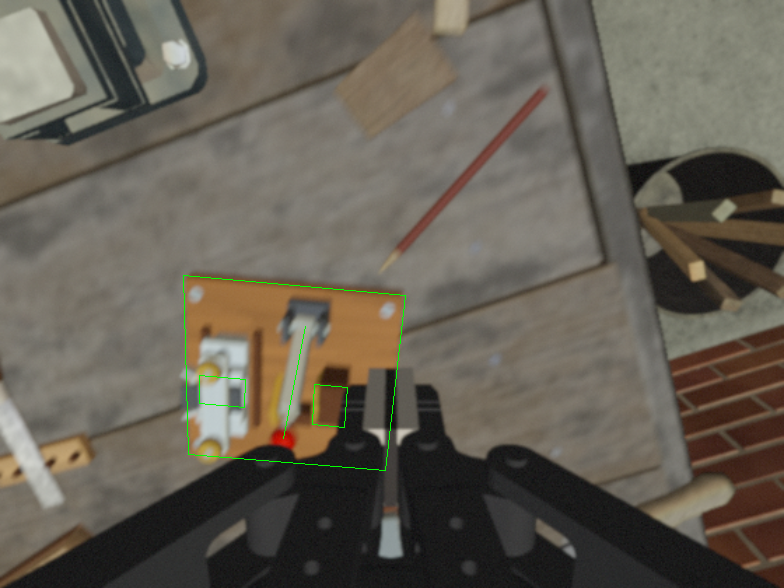

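```bash
python3 - <<'E'
from h import *
delta(B2W(P,[[-.015,.055-.081*np.cos(1),.15]])[0])
print("tool frame of board -y:",Ro.from_quat(env.get_state()["orientation"]).as_matrix().T@np.array([np.sin(P[2]),-np.cos(P[2]),0]))
E
```

```text
cm tool [-8.33 -5.71  8.17]
tool frame of board -y: [-0.99610026 -0.08815362  0.00363592]
```

```bash
python3 -m crank '[[-4.1,-2.8,2.5,0],[-4.1,-2.8,2.5,0],[-0.1,-0.1,2.5,0],[0,0,0.5,0]]'; python3 - <<'E'
from h import *
show();f=grab("wrist");save(f,"w2.png",sc=1.4)
for th in (1,.8,.6,.4,.2,0): delta(B2W(P,[[-.015,.055-.081*np.cos(th),.046+.081*np.sin(th)+.008]])[0])
E
```

```text
time_s: 3.02
tool_pos: [0.6202, 0.0833, 0.1522]
orientation: [0.179, 0.984, 0.001, 0.004]
wrist_force: [0.0, 0.6, 0.9]
opening: 0.0001
t 3.02 pos [0.6202 0.0833 0.1522] q [0.1785 0.9839 0.0011 0.0035] F [0.02 0.55 0.93] T [-0.01  0.02  0.06] op 0.0001
R cols x,y,z [[-0.936, 0.351, -0.007], [0.351, 0.936, 0.003], [0.007, 0.001, -1.0]] j [-0.56  0.35  0.44  1.65 -0.16  1.17  1.13]
cm tool [0.25 0.11 3.05]
cm tool [-1.01  0.    4.07]
cm tool [-2.04 -0.09  5.31]
cm tool [-2.8  -0.16  6.74]
cm tool [-3.26 -0.21  8.28]
cm tool [-3.41 -0.23  9.89]
```

View pics/w2.png

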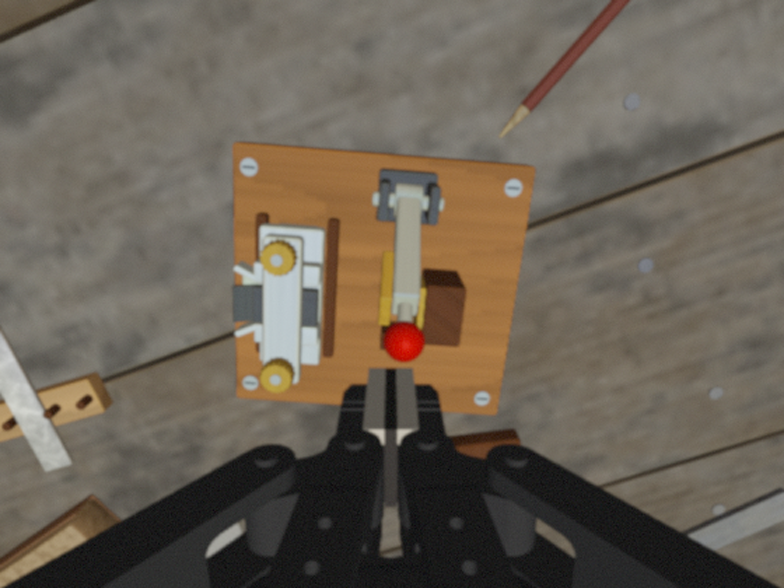

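```bash
python3 - <<'E'
from h import *
import cv2
f=grab("wrist")
for th in(.9,1,1.1): print(th,proj(f,B2W(P,[[-.0125,.055-.081*np.cos(th),.046+.081*np.sin(th)]]))*1.4)
# order M: (x+,y-),(x-,y-),(x-,y+),(x+,y+)
c=np.array([(497,413),(237,398),(234,141),(533,166)])/1.4
s=least_squares(lambda p:(proj(f,B2W(p,M))-c).ravel(),P); print(s.x,P,s.fun.round(1))
print(proj(f,B2W(P,M)-0)*1.4)
E
```

```text
0.9 [[399.43194686 353.07534296]]
1 [[401.2366712  342.40550832]]
1.1 [[403.22390654 329.21626711]]
[0.63451884 0.09542868 1.13714244] [0.63544 0.09372 1.1271 ] [ 0.3  1.6 -0.7  0.4 -2.4  0.   2.9 -1. ]
[[493.84414223 418.10152132]
 [232.81292834 399.09939132]
 [229.83462043 141.97703453]
 [535.58850652 168.69691635]]
```

```bash
python3 -m crank '[[0.25,0.1,1.6,0],[0,0,1.2,0],[-0.6,0,0.8,0]]'; python3 -m crank '[[-0.9,0,1.0,0],[-0.9,0,1.1,0]]'; python3 - <<'E'
from h import *
show()
for th in (.6,.4,.2,0): delta(B2W(P,[[-.015,.055-.081*np.cos(th),.046+.081*np.sin(th)+.008]])[0])
f=grab("wrist");save(f,"w3.png",sc=1.4)
E
```

```text
time_s: 3.5
tool_pos: [0.6262, 0.086, 0.119]
orientation: [0.176, 0.984, 0.003, 0.007]
wrist_force: [3.7, -5.3, 9.2]
opening: 0.0003
time_s: 3.75
tool_pos: [0.6461, 0.0785, 0.099]
orientation: [0.177, 0.984, 0.003, 0.009]
wrist_force: [-0.9, -0.4, -0.4]
opening: -0.0003
t 3.75 pos [0.6461 0.0785 0.099 ] q [0.1766 0.9842 0.003  0.0091] F [-0.94 -0.42 -0.37] T [-0.07  0.09 -0.03] op -0.0003
R cols x,y,z [[-0.937, 0.348, -0.017], [0.348, 0.938, 0.009], [0.019, 0.003, -1.0]] j [-0.52  0.44  0.42  1.65 -0.2   1.08  1.18]
cm tool [ 0.47 -0.54 -0.08]
cm tool [-0.27 -0.62  1.35]
cm tool [-0.72 -0.68  2.9 ]
cm tool [-0.86 -0.71  4.51]
```

View pics/w3.png

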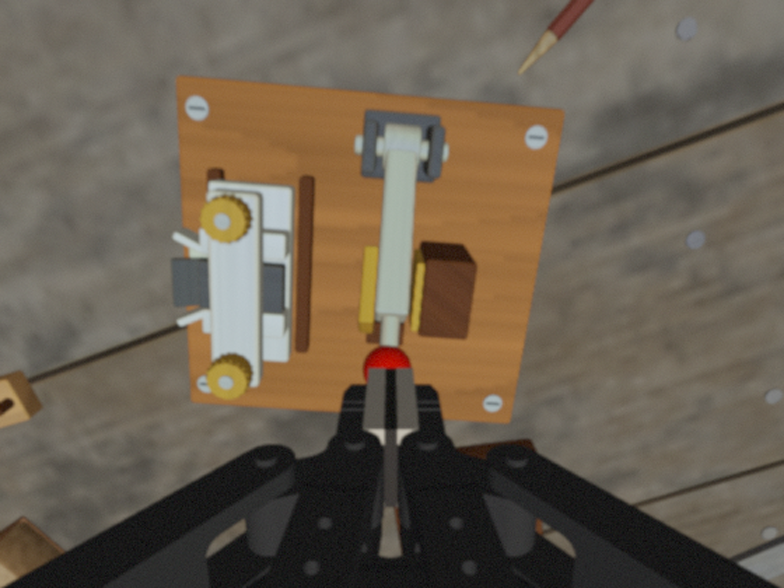

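```bash
python3 -m crank '[[0.1,-0.3,0.9,0],[-0.3,-0.2,0.9,0],[-0.3,0,1.0,0],[-0.2,0,1.0,0]]'; python3 - <<'E'
from h import *
show()
for th in (.2,0): delta(B2W(P,[[-.015,.055-.081*np.cos(th),.046+.081*np.sin(th)+.008]])[0])
E
```

```text
time_s: 4.3
tool_pos: [0.6518, 0.0712, 0.0569]
orientation: [0.177, 0.984, 0.003, 0.008]
wrist_force: [-0.4, 0.1, 1.0]
opening: 0.0002
t 4.3 pos [0.6518 0.0712 0.0569] q [0.1765 0.9843 0.0028 0.0085] F [-0.4   0.12  0.96] T [-0.11  0.13 -0.06] op 0.0002
R cols x,y,z [[-0.938, 0.348, -0.016], [0.347, 0.938, 0.009], [0.018, 0.003, -1.0]] j [-0.49  0.49  0.41  1.67 -0.23  1.01  1.21]
cm tool [ 0.   -0.16 -1.32]
cm tool [-0.13 -0.18  0.29]
```

```bash
python3 -m crank '[[-0.1,-0.1,0.25,0],[0,0,0.2,0]]';python3 -m crank '[[0,0,0.15,0],[0,0,0.15,0]]'; python3 - <<'E'
from h import *
show()
delta(B2W(P,[[-.015,.055-.081,.054]])[0])
f=grab("wrist");save(f,"w4.png",sc=1.4)
E
```

```text
time_s: 4.55
tool_pos: [0.652, 0.0709, 0.0525]
orientation: [0.176, 0.984, 0.003, 0.007]
wrist_force: [-7.5, -0.2, 22.7]
opening: -0.0
time_s: 4.8
tool_pos: [0.652, 0.0709, 0.0529]
orientation: [0.176, 0.984, 0.004, 0.007]
wrist_force: [-6.7, -0.6, 14.4]
opening: -0.0001
t 4.8 pos [0.652  0.0709 0.0529] q [0.1762 0.9843 0.0041 0.0073] F [-6.67 -0.59 14.43] T [-0.13  1.66  0.01] op -0.0001
R cols x,y,z [[-0.938, 0.347, -0.013], [0.347, 0.938, 0.011], [0.016, 0.005, -1.0]] j [-0.49  0.5   0.41  1.67 -0.23  1.    1.22]
cm tool [-0.11 -0.16 -0.11]
```

View pics/w4.png

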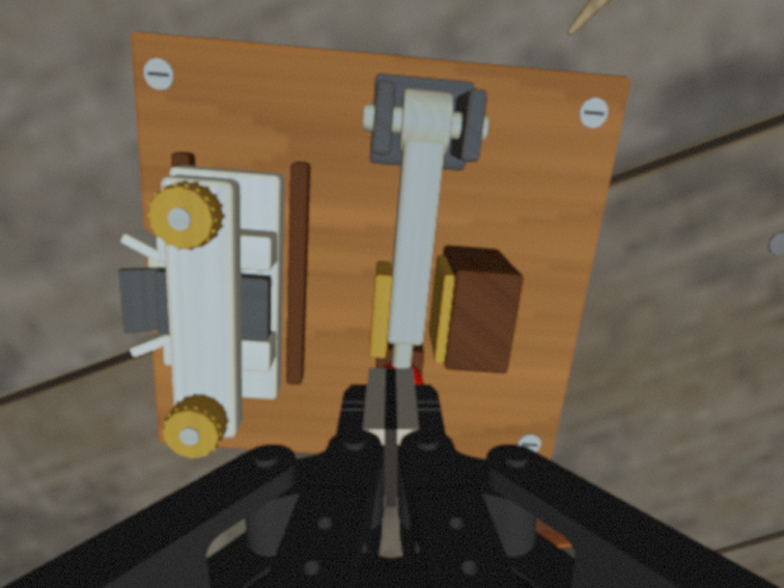

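```bash
python3 -m crank '[[0,0,-1,0],[0,0,-5,0],[0.5,-2,-5.5,0],[1.4,-5.5,0,0],[1.4,-5.5,0,0]]';python3 -m crank '[[1.2,-5.5,0,0],[1.0,-4,0,0],[0,0,0,-0.14],[0,0,0,-0.14]]' 1; python3 - <<'E'
from h import *
show()
delta([.5132,-.1461,.15])
f=grab("wrist");save(f,"w5.png",sc=1.4)
g=grab("top");save(g,"t5.png",(130,130,200,150),4)
E
```

```text
time_s: 5.48
tool_pos: [0.5743, -0.0382, 0.1707]
orientation: [0.172, 0.985, 0.004, 0.008]
wrist_force: [0.3, -0.9, 0.5]
opening: -0.0004
time_s: 5.98
tool_pos: [0.517, -0.1274, 0.1716]
orientation: [0.033, 0.999, 0.004, 0.01]
wrist_force: [0.3, 0.0, 0.6]
opening: 0.0722
t 5.97 pos [ 0.517  -0.1274  0.1716] q [0.0334 0.9994 0.0039 0.0102] F [0.29 0.05 0.55] T [ 0.02  0.02 -0.02] op 0.0722
R cols x,y,z [[-0.998, 0.067, -0.02], [0.067, 0.998, 0.009], [0.021, 0.007, -1.0]] j [-0.32  0.12  0.53  1.87 -0.08  1.15  1.74]
cm tool [ 0.3  -1.91  2.14]
```

View pics/w5.png

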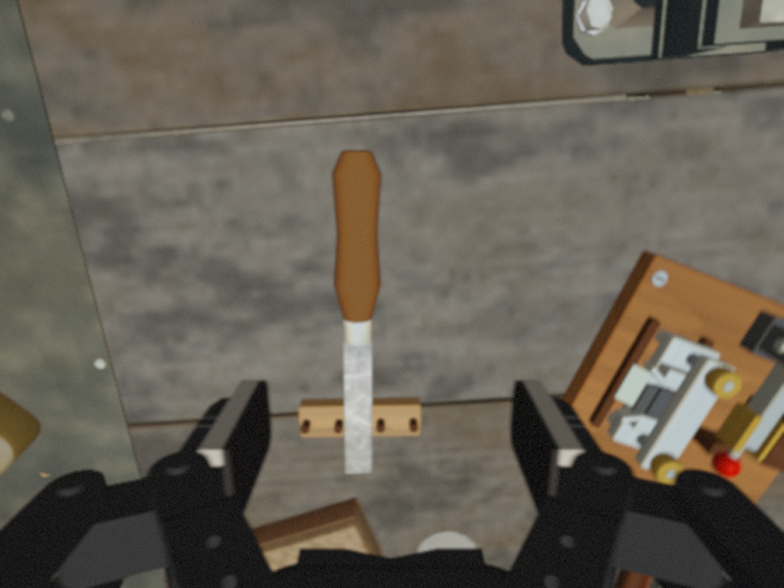

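View pics/t5.png

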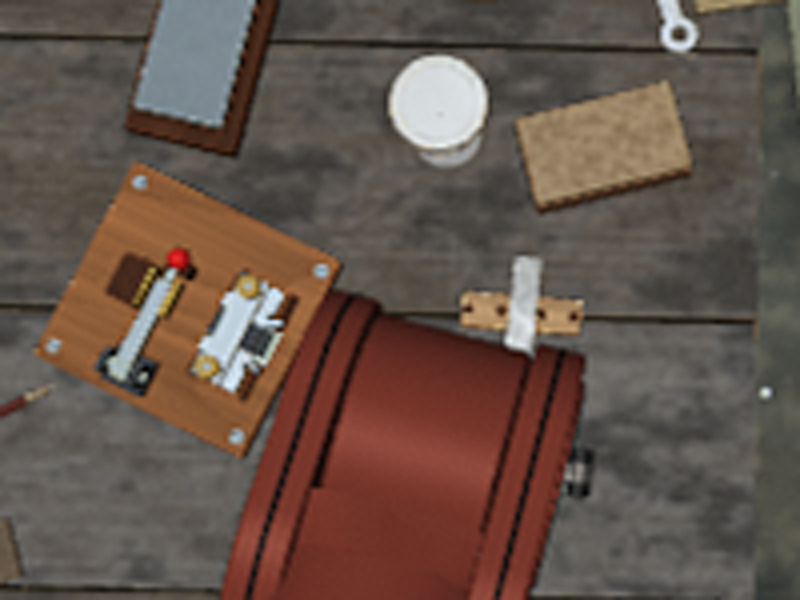

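```bash
python3 - <<'E'
from h import *
f=grab("wrist")
z=lambda u:(np.array(u)+.5)/1.4-.5
E=back(f,z((358.5,472)),.0162); Bt=back(f,z((356.5,150)),.0145)
print(E,Bt,np.linalg.norm(E-Bt)); F=back(f,z((357,332)),.0145); print("ferrule",F)
for k in("chisel","chisel_handle"):
    for o in env.outline_of(k,f)[:1]:
        ys,xs=np.nonzero(o["pixels"]); print(k,o["conf"],np.array(o["box"])*1.4)
        vx,vy,x0,y0=cv2.fitLine(np.c_[xs,ys].astype(np.float32),cv2.DIST_L2,0,.01,.01).ravel()
        print((vx,vy),x0*1.4,y0*1.4)
d=(E-Bt)[:2];d/=np.linalg.norm(d);print("yaw",np.degrees(np.arctan2(d[1],d[0])),"grip",E[:2]-.153*d,Bt[:2]+.0625*d)
E
```

```text
[ 0.66241451 -0.15875291  0.0162    ] [ 0.44912463 -0.14081528  0.0145    ] 0.21404958547155334
ferrule [ 0.5588984 -0.1504933  0.0145   ]
chisel 0.69 [334.74 145.88  50.96 327.32]
(np.float32(0.0019080191), np.float32(0.99999815)) 356.69223 291.89105
chisel_handle 0.77 [328.58 152.04  52.78 320.74]
(np.float32(0.0036918595), np.float32(0.9999932)) 356.54474 291.62607
yaw -4.807249755460233 grip [ 0.50995273 -0.14593091] [ 0.51140477 -0.14605303]
```

```bash
python3 -m crank '[[0,0,0,0.18],[0,0,0,0.18],[0,0,0,0.18],[0,0,0,0.18],[0,0,0,0.18]]' 0.7;python3 -m crank '[[0,0,0,0.18],[0,0,0,0.18],[0,0,0,0.18],[0,0,0,0.18],[0,0,0,0.18]]';python3 -m crank '[[0,0,0,0.18],[0,0,0,0.18],[0,0,0,0.18],[0,0,0,0.18],[0,0,0,0.18]]';python3 -c "
from h import *
show()"
```

```text
time_s: 6.85
tool_pos: [0.518, -0.1251, 0.171]
orientation: [0.483, 0.875, 0.008, 0.007]
wrist_force: [-0.5, 0.3, -0.6]
opening: 0.06
time_s: 7.48
tool_pos: [0.5187, -0.1232, 0.1707]
orientation: [0.827, 0.563, 0.009, 0.003]
wrist_force: [-0.4, -0.2, -0.1]
opening: 0.0598
time_s: 8.1
tool_pos: [0.5194, -0.1213, 0.1706]
orientation: [0.992, 0.128, 0.009, -0.002]
wrist_force: [0.6, -0.5, 0.6]
opening: 0.0594
t 8.1 pos [ 0.5194 -0.1213  0.1706] q [ 0.9917  0.1285  0.0091 -0.0018] F [ 0.57 -0.5   0.57] T [ 0.01 -0.03  0.04] op 0.0594
R cols x,y,z [[0.967, 0.255, 0.019], [0.255, -0.967, -0.001], [0.018, 0.006, -1.0]] j [-0.55  0.15  0.78  1.87 -0.12  1.15 -1.05]
```

```bash
python3 -m crank '[[0,0,0,0.17],[0,0,0,0.17]]'; python3 - <<'E'
from h import *
show();delta([.512,-.146,.003])
f=grab("wrist");save(f,"w6.png",sc=1.4)
E
```

```text
time_s: 8.35
tool_pos: [0.5196, -0.1206, 0.1705]
orientation: [0.999, -0.049, 0.009, -0.003]
wrist_force: [0.7, 0.6, -0.2]
opening: 0.0595
t 8.35 pos [ 0.5196 -0.1206  0.1705] q [ 0.9988 -0.049   0.0086 -0.0033] F [ 0.68  0.56 -0.24] T [-0.01  0.01 -0.01] op 0.0595
R cols x,y,z [[0.995, -0.098, 0.017], [-0.098, -0.995, -0.007], [0.017, 0.006, -1.0]] j [-0.59  0.15  0.81  1.87 -0.13  1.15 -1.4 ]
cm tool [-0.79  2.73 16.72]
```

View pics/w6.png

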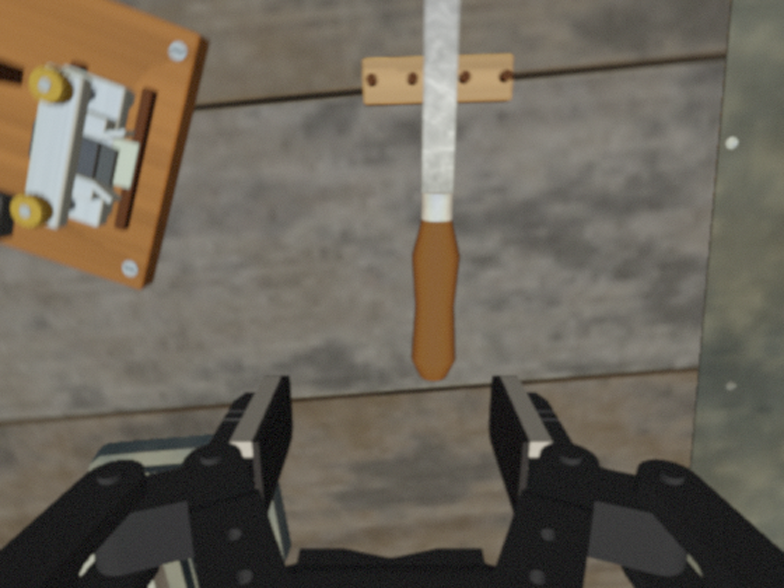

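```bash
python3 -m crank '[[-0.4,1.35,2,-0.015],[-0.4,1.35,4,0],[0,0,4.5,0],[0,0,2.5,0]]'; python3 - <<'E'
from h import *
show();delta([.512,-.146,.003])
f=grab("wrist");save(f,"w7.png",sc=1.4)
E
```

```text
time_s: 8.9
tool_pos: [0.5144, -0.1449, 0.0389]
orientation: [0.999, -0.042, 0.011, -0.003]
wrist_force: [-0.2, 0.6, 0.7]
opening: 0.0598
t 8.9 pos [ 0.5144 -0.1449  0.0389] q [ 0.999  -0.042   0.0114 -0.0035] F [-0.19  0.55  0.69] T [ 0.02 -0.    0.04] op 0.0598
R cols x,y,z [[0.996, -0.084, 0.023], [-0.084, -0.996, -0.008], [0.023, 0.006, -1.0]] j [-0.46  0.35  0.77  2.   -0.32  0.89 -1.18]
cm tool [-0.31  0.16  3.58]
```

View pics/w7.png

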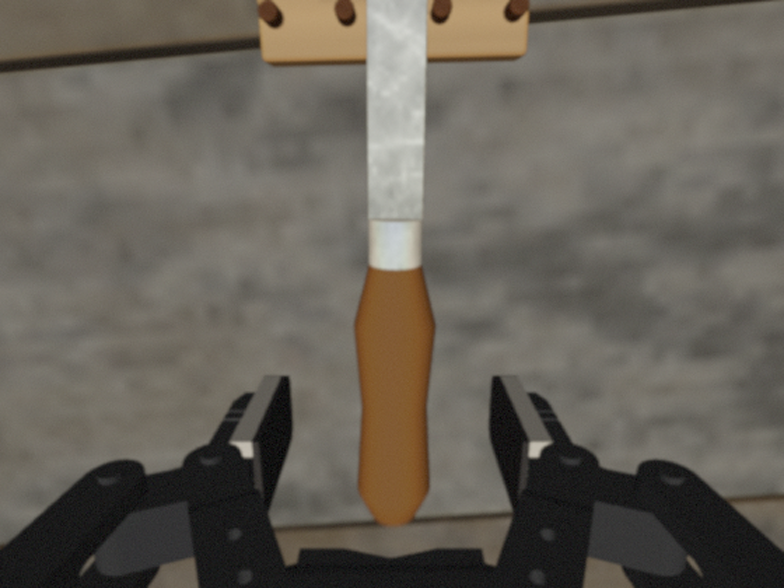

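```bash
python3 -m crank '[[-0.2,0.1,1.6,0],[-0.1,0.05,1.4,0],[0,0,0.4,0]]'; python3 -m crank '[[0,0,0,0],[0,0,0,0],[0,0,0,0],[0,0,0,0],[0,0,0,0]]' 0 70; python3 - <<'E'
from h import *
show()
E
```

```text
time_s: 9.32
tool_pos: [0.5114, -0.1453, 0.0017]
orientation: [0.999, -0.041, 0.011, -0.003]
wrist_force: [0.1, -0.1, 0.1]
opening: 0.0599
time_s: 9.95
tool_pos: [0.5127, -0.1453, 0.0034]
orientation: [0.999, -0.041, 0.012, -0.004]
wrist_force: [0.8, 0.7, -1.4]
opening: 0.0267
t 9.95 pos [ 0.5127 -0.1453  0.0034] q [ 0.9991 -0.0405  0.0119 -0.0036] F [ 0.84  0.73 -1.36] T [-0.    0.08 -0.03] op 0.0267
R cols x,y,z [[0.996, -0.081, 0.023], [-0.081, -0.997, -0.008], [0.024, 0.006, -1.0]] j [-0.42  0.4   0.73  2.02 -0.38  0.83 -1.12]
```

```bash
python3 -m crank '[[0,0,-1,0],[0,0,-3,0],[0,0,-3,0],[0,0,-3,0]]'; python3 - <<'E'
from h import *
show()
f=grab("wrist");save(f,"w8.png",sc=1.4)
g=grab("scene");save(g,"s8.png",(170,110,200,150),4)
tgt=B2W(P,[[-.085-.03-.153,0,0]])[0]; delta([tgt[0],tgt[1],.1])
E
```

```text
time_s: 10.45
tool_pos: [0.5084, -0.1462, 0.1058]
orientation: [0.999, -0.041, 0.01, -0.003]
wrist_force: [0.8, -0.4, -1.4]
opening: 0.0267
t 10.45 pos [ 0.5084 -0.1462  0.1058] q [ 0.9991 -0.0411  0.0096 -0.0032] F [ 0.81 -0.44 -1.37] T [ 0.02  0.01 -0.03] op 0.0267
R cols x,y,z [[0.996, -0.082, 0.019], [-0.082, -0.997, -0.007], [0.019, 0.006, -1.0]] j [-0.53  0.23  0.83  1.96 -0.21  1.02 -1.26]
cm tool [0.97 0.08 0.81]
```

View pics/w8.png

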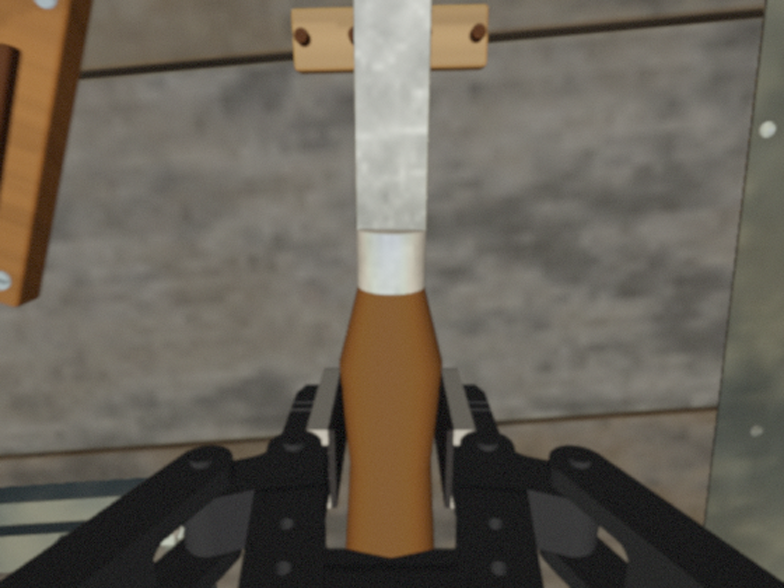

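View pics/s8.png

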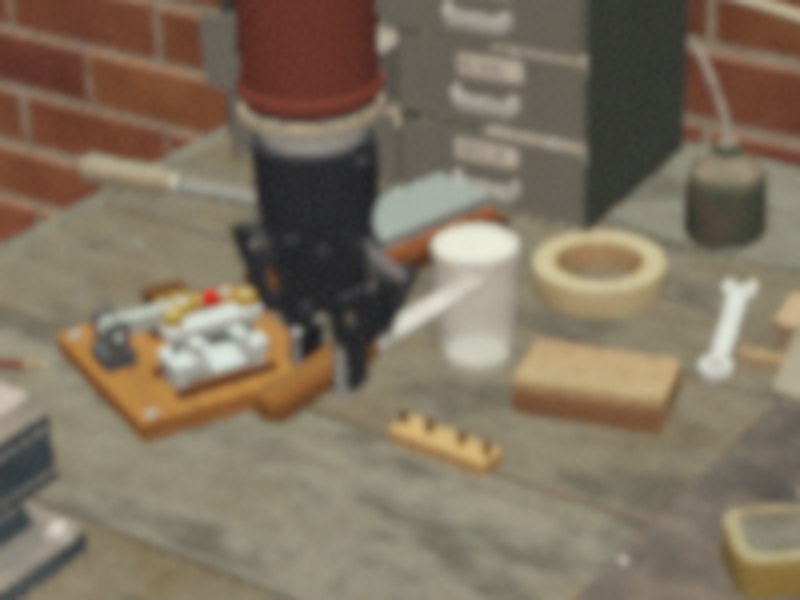

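```bash
python3 -m crank '[[0,0,0,-0.173],[0,0,0,-0.173],[0,0,0,-0.173],[0,0,0,-0.173]]';python3 -m crank '[[0,0,0,-0.173],[0,0,0,-0.173],[0,0,0,-0.173]]'; python3 - <<'E'
from h import *
show()
f=grab("wrist");overlay(f,"w9.png",sc=1.4)
tgt=B2W(P,[[-.085-.03-.152,0,0]])[0]; delta([tgt[0],tgt[1],.1])
f=grab("top");save(f,"t9.png",(130,130,200,150),4)
E
```

```text
time_s: 11.05
tool_pos: [0.5096, -0.1463, 0.1071]
orientation: [0.951, 0.31, 0.013, 0.001]
wrist_force: [-0.9, 0.4, -2.7]
opening: 0.0269
time_s: 11.42
tool_pos: [0.5083, -0.1461, 0.1055]
orientation: [0.835, 0.551, 0.011, 0.003]
wrist_force: [-0.1, 0.0, -1.2]
opening: 0.0267
t 11.43 pos [ 0.5083 -0.1461  0.1055] q [0.8345 0.5508 0.011  0.0031] F [-0.09  0.03 -1.23] T [ 0.02  0.06 -0.  ] op 0.0267
R cols x,y,z [[0.393, 0.919, 0.015], [0.919, -0.393, 0.017], [0.022, 0.007, -1.0]] j [-0.36  0.2   0.63  1.95 -0.15  1.01 -0.06]
cm tool [0.36 1.2  0.58]
```

View pics/w9.png

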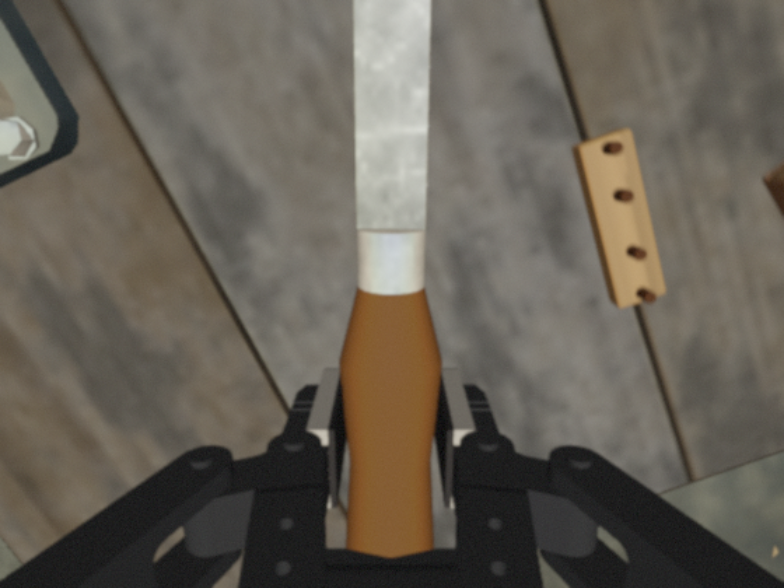

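View pics/t9.png

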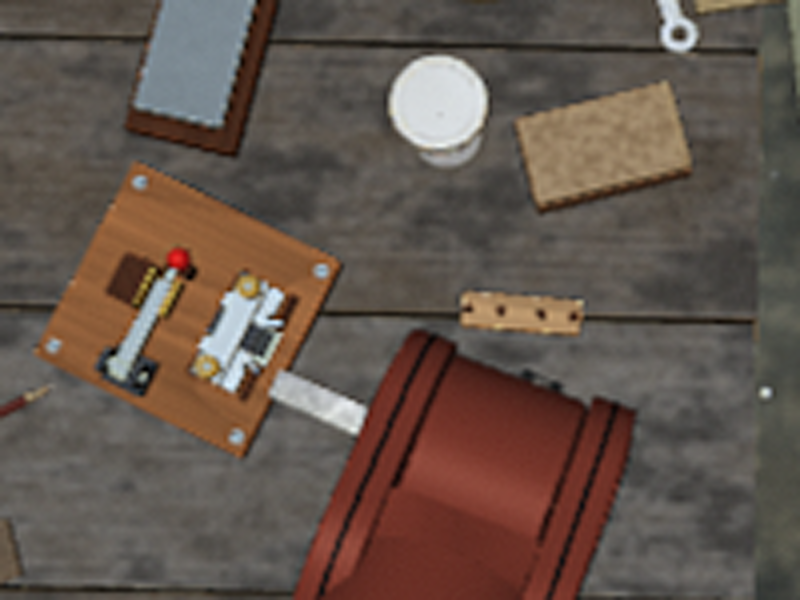

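```bash
python3 -m crank '[[0,0.6,0,0.035],[0,0.6,0,0],[0,0,3,0],[0,0,2.5,0]]'; python3 - <<'E'
from h import *
show()
s=env.get_state();R=Ro.from_quat(s["orientation"]).as_matrix();print("yaw",np.arctan2(R[1,0],R[0,0]))
for p in(P,np.array([0.63452,0.09543,1.13714])):
    c=B2W(p,[[-.085-.03-.152,0,0]])[0]; delta([c[0],c[1],.036])
f=grab("top");save(f,"t10.png",(170,160,110,100),7)
f=grab("scene");save(f,"s10.png",(180,160,110,80),7)
E
```

```text
time_s: 12.02
tool_pos: [0.5237, -0.1517, 0.0511]
orientation: [0.849, 0.529, 0.013, 0.004]
wrist_force: [-0.3, 0.5, -1.1]
opening: 0.0265
t 12.03 pos [ 0.5237 -0.1517  0.0511] q [0.8487 0.5287 0.0129 0.0043] F [-0.31  0.49 -1.09] T [-0.01  0.05 -0.02] op 0.0265
R cols x,y,z [[0.441, 0.897, 0.017], [0.897, -0.441, 0.021], [0.026, 0.006, -1.0]] j [-0.32  0.32  0.62  1.96 -0.25  0.91 -0.04]
yaw 1.1143408847484164
cm tool [ 0.23 -0.48  1.5 ]
cm tool [ 0.34 -0.37  1.51]
```

View pics/t10.png

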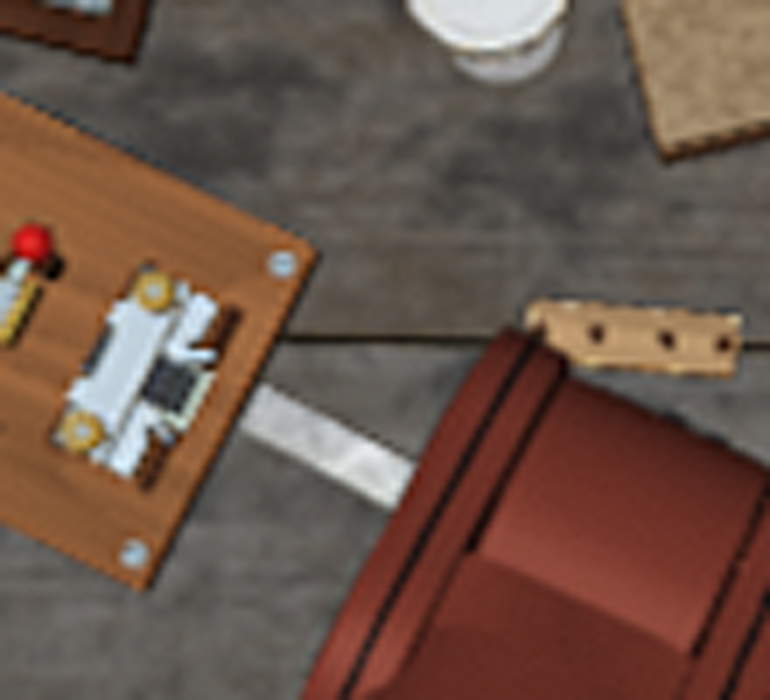

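View pics/s10.png

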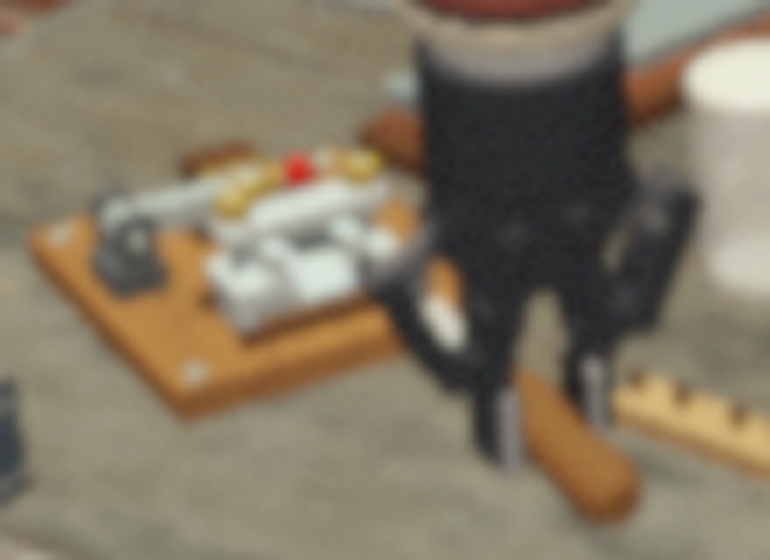

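```bash
cat >> h.py <<'E'
def tool2w(X,s=None):
    s=s or env.get_state(); return np.atleast_2d(X)@Ro.from_quat(s["orientation"]).as_matrix().T+np.array(s["tool_pos"])
BL=np.array([[.152,.009,-.0111],[.152,-.009,-.0111],[.052,-.009,-.0111],[.052,.009,-.0111]])
def ov2(f,name,crop,sc,p=P,blade=BL):
    l,t,w,h=crop; im=f["pixels"][t:t+h,l:l+w,::-1].copy(); im=cv2.resize(im,None,fx=sc,fy=sc,interpolation=cv2.INTER_CUBIC)
    G=np.array([[-.085,-.037,.03],[-.085,.037,.03],[-.053,.037,.03],[-.053,-.037,.03]])
    th=0; kn=np.array([[-.0125,.055,.046],[-.0125,-.026,.046]])
    for X,c in [(B2W(p,x),(0,255,0)) for x in(M,S,FS,kn)]+[(tool2w(blade),(255,0,255))]:
        uv=((proj(f,X)+.5-[l,t])*sc-.5); cv2.polylines(im,[(uv*16).round().astype(int)],True,c,1,cv2.LINE_AA,4)
    cv2.imwrite("pics/"+name,im)
E
python3 - <<'E'
from h import *
f=grab("top");ov2(f,"t11.png",(170,160,80,85),9)
E
```

```text
(no output)
```

View pics/t11.png

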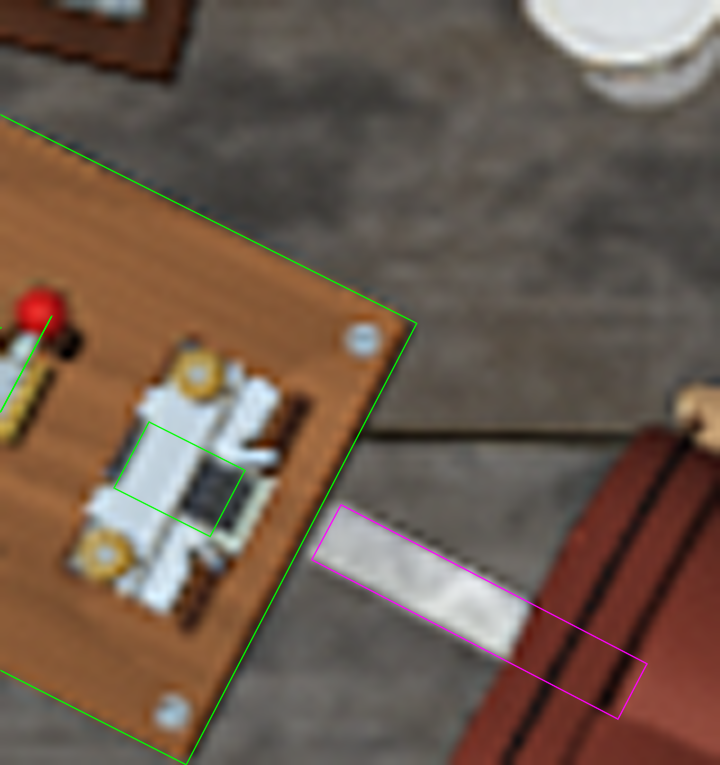

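```bash
python3 - <<'E'
from h import *
f=grab("wrist"); g=grab("top")
def cam(pos,q):
    return wristcam(dict(f),dict(orientation=q,tool_pos=pos))
c2=cam([0.6202,0.0833,0.1522],[0.1785,0.9839,0.0011,0.0035])
c3=cam([0.6461,0.0785,0.099],[0.1766,0.9842,0.003,0.0091])
c4=cam([0.652,0.0709,0.0529],[0.1762,0.9843,0.0041,0.0073])
c5=cam([.517,-.1274,.1716],[0.0334,.9994,.0039,.0102])
z14=lambda u:(np.array(u)+.5)/1.4-.5
zt=lambda u:(np.array(u)+.5)/9-.5+[170,160]
obs=[("top",g,zt((198,375)),zt((104,553)),zt((42,312))),("w2",c2,z14((277,376)),z14((278,258)),None),("w3",c3,z14((228,376)),z14((226,218)),None),("w4",c4,z14((190,435)),z14((181,217)),None),("w5",c5,z14((669,469)),z14((727,382)),z14((727,464)))]
# corner screws of board (z~.019) symmetric? 
scr=[("top",g,zt((363,340)),zt((172,712))),("w2",c2,z14((250,383)),z14((248,167))),("w4",c4,None,z14((157,74)))]
c,s=np.cos(P[2]),np.sin(P[2])
def W2B(X): d=X[:2]-P[:2]; return np.array([c*d[0]+s*d[1],-s*d[0]+c*d[1]])
for n,k,a,b,ball in obs:
    for z in(.072,.077):
        A,Bq=W2B(back(k,a,z)),W2B(back(k,b,z)); d=Bq-A
        print(n,z,"mid",((A+Bq)/2*1000).round(1),"sep",(np.linalg.norm(d)*1000).round(1),"yaw off deg",np.degrees(np.arctan2(-d[0],d[1])).round(2))
    if ball is not None: print("  ball",(W2B(back(k,ball,.046))*1000).round(1))
for n,k,a,b in scr:
    for u in (a,b):
        if u is not None: print("scr",n,(W2B(back(k,u,.0185))*1000).round(1))
# opposite screws
for n,k,u in(("w2",c2,(482,399)),("w2",c2,(513,188)),("w4",c4,(594,112)),("w4",c4,(530,446))): print("scr far",n,(W2B(back(k,z14(u),.0185))*1000).round(1))
E
```

```text
top 0.072 mid [-65.5   0.2] sep 57.8 yaw off deg -0.02
top 0.077 mid [-66.6   0.2] sep 57.5 yaw off deg -0.02
  ball [ -9.6 -25.7]
w2 0.072 mid [-68.   -0.5] sep 58.2 yaw off deg 0.51
w2 0.077 mid [-67.    1.5] sep 56.9 yaw off deg 0.51
w3 0.072 mid [-67.9  -0.2] sep 57.9 yaw off deg -0.02
w3 0.077 mid [-66.4   1.7] sep 56.2 yaw off deg -0.02
w4 0.072 mid [-69.2  -1.6] sep 60.2 yaw off deg 0.16
w4 0.077 mid [-67.3   0.6] sep 57.7 yaw off deg 0.16
w5 0.072 mid [-66.1   1.5] sep 58.7 yaw off deg 0.36
w5 0.077 mid [-70.6   3.3] sep 57.5 yaw off deg 0.36
  ball [-10.7 -23.7]
scr top [-93.1 -63. ]
scr top [-94.1  62.9]
scr w2 [-94.4 -63.5]
scr w2 [-95.5  62.4]
scr w4 [-95.5  62.5]
scr far w2 [ 45.6 -62.7]
scr far w2 [44.5 63.3]
scr far w4 [44.5 63.8]
scr far w4 [ 45.8 -62.8]
```

```bash
cat >> h.py <<'E'
P2=np.array([.63544,.09372,1.132])
# rotate about board point (-25,0)
_c=B2W(P,[[-.025,0,0]])[0]; P2[:2]=_c[:2]+.025*np.array([np.cos(1.132),np.sin(1.132)])
def axis_report(s=None,edge=.152,h=.0111):
    s=s or env.get_state()
    X=tool2w([[edge,0,-h],[0,0,-h]],s); c,sn=np.cos(P2[2]),np.sin(P2[2])
    b=[(c*(x[0]-P2[0])+sn*(x[1]-P2[1]),-sn*(x[0]-P2[0])+c*(x[1]-P2[1]),x[2]) for x in X]
    print("edge in board mm",np.round(np.array(b[0])*1e3,1),"grip",np.round(np.array(b[1])*1e3,1)); R=Ro.from_quat(s["orientation"]).as_matrix(); print("yaw err",round(P2[2]-np.arctan2(R[1,0],R[0,0]),4))
E
python3 - <<'E'
from h import *
axis_report(); c=B2W(P2,[[-.085-.03-.152,0,0]])[0]; delta([c[0],c[1],.036])
E
```

```text
edge in board mm [-118.    -5.7   66.5] grip [-270.    -3.2   63.8]
yaw err 0.0165
cm tool [ 0.24 -0.38  1.67]
```

```bash
sed -i 's/\[\[edge,0,-h\]/[[edge,0,-h+.023*edge]/' h.py; python3 -m crank '[[0,-0.32,0.9,-0.0165],[0,0,0.8,0]]'; python3 - <<'E'
from h import *
show(); axis_report()
f=grab("top");ov2(f,"t12.png",(170,160,80,85),9,p=P2)
f=grab("scene");ov2(f,"s12.png",(180,160,110,80),7,p=P2)
axis_report()
E
```

```text
time_s: 12.52
tool_pos: [0.5228, -0.1505, 0.0369]
orientation: [0.844, 0.536, 0.015, 0.006]
wrist_force: [0.6, 1.3, -2.3]
opening: 0.0265
t 12.53 pos [ 0.5228 -0.1505  0.0369] q [0.8438 0.5365 0.0146 0.0055] F [ 0.55  1.3  -2.29] T [-0.01  0.03  0.03] op 0.0265
R cols x,y,z [[0.424, 0.905, 0.019], [0.905, -0.424, 0.025], [0.031, 0.006, -1.0]] j [-0.31  0.33  0.61  1.98 -0.26  0.88 -0.01]
edge in board mm [-117.1   -1.6   47.4] grip [-269.1   -1.6   48. ]
yaw err -0.0009
edge in board mm [-117.3   -1.3   46.7] grip [-269.3   -1.2   47.4]
yaw err -0.0004
```

View pics/t12.png

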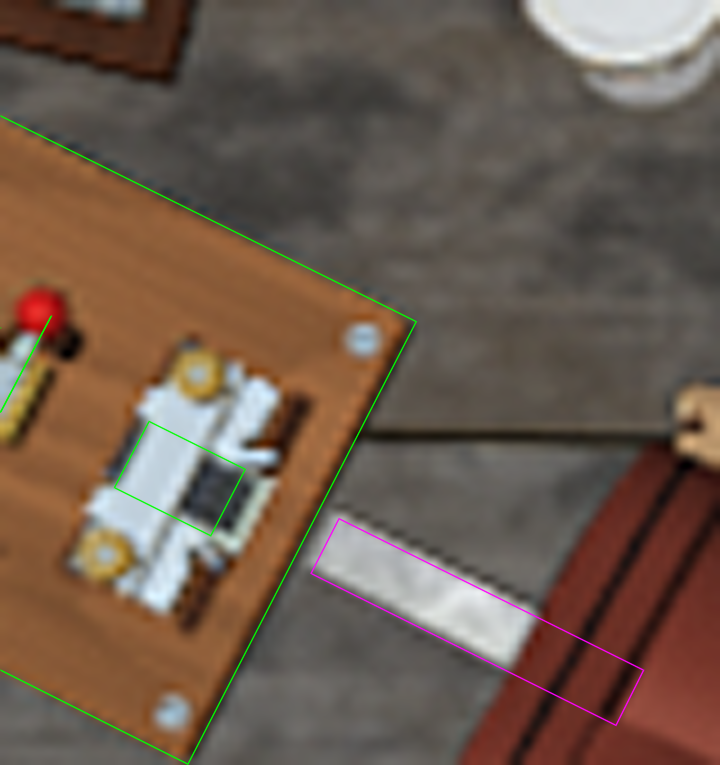

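View pics/s12.png

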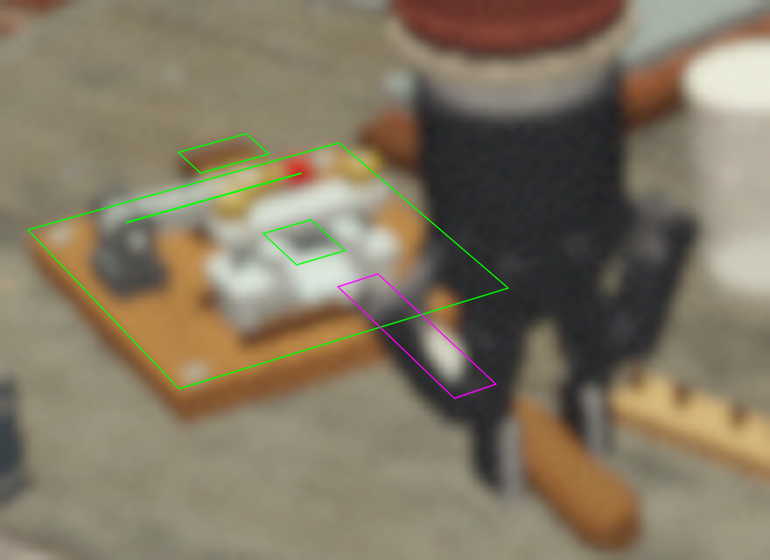

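```bash
python3 -m crank '[[0.5,-0.13,0.07,0],[1.0,0,0.02,0],[0.5,0,0.01,0]]'; python3 - <<'E'
from h import *
show(); axis_report()
E
```

```text
time_s: 13.0
tool_pos: [0.5304, -0.1307, 0.0359]
orientation: [0.844, 0.536, 0.014, 0.005]
wrist_force: [-0.1, 0.2, -1.6]
opening: 0.0267
t 13.0 pos [ 0.5304 -0.1307  0.0359] q [0.8441 0.536  0.0142 0.0052] F [-0.07  0.23 -1.61] T [-0.01  0.05 -0.01] op 0.0267
R cols x,y,z [[0.425, 0.905, 0.018], [0.905, -0.425, 0.024], [0.03, 0.006, -1.0]] j [-0.34  0.34  0.6   1.97 -0.26  0.88 -0.05]
edge in board mm [-95.9  -0.2  46.3] grip [-2.479e+02 -1.000e-01  4.700e+01]
yaw err 0.0003
```

Aligned at the flare. Look from above and from the scene once, then advance slowly.

```bash
python3 -m crank '[[0.6,0,0.01,0],[0.5,0,0.01,0],[0.4,0,0.01,0]]'; python3 - <<'E'
from h import *
show(); axis_report()
f=grab("top");ov2(f,"t13.png",(170,160,80,85),9,p=P2)
f=grab("wrist");save(f,"w13.png",sc=1.4)
E
```

```text
time_s: 13.38
tool_pos: [0.5375, -0.1158, 0.036]
orientation: [0.844, 0.536, 0.014, 0.005]
wrist_force: [0.2, -0.8, -2.2]
opening: 0.0268
t 13.38 pos [ 0.5375 -0.1158  0.036 ] q [0.8439 0.5364 0.0142 0.0054] F [ 0.25 -0.81 -2.22] T [-0.11  0.11 -0.  ] op 0.0268
R cols x,y,z [[0.424, 0.905, 0.018], [0.905, -0.425, 0.024], [0.03, 0.006, -1.0]] j [-0.37  0.34  0.59  1.96 -0.26  0.88 -0.08]
edge in board mm [-79.5  -0.2  46.4] grip [-2.315e+02 -2.000e-01  4.710e+01]
yaw err -0.0006
```

View pics/t13.png

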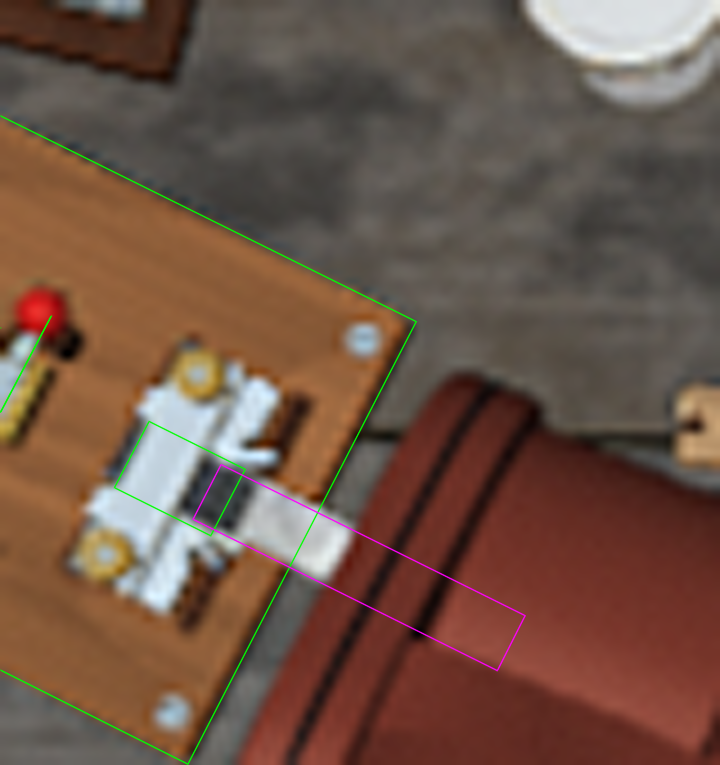

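View pics/w13.png

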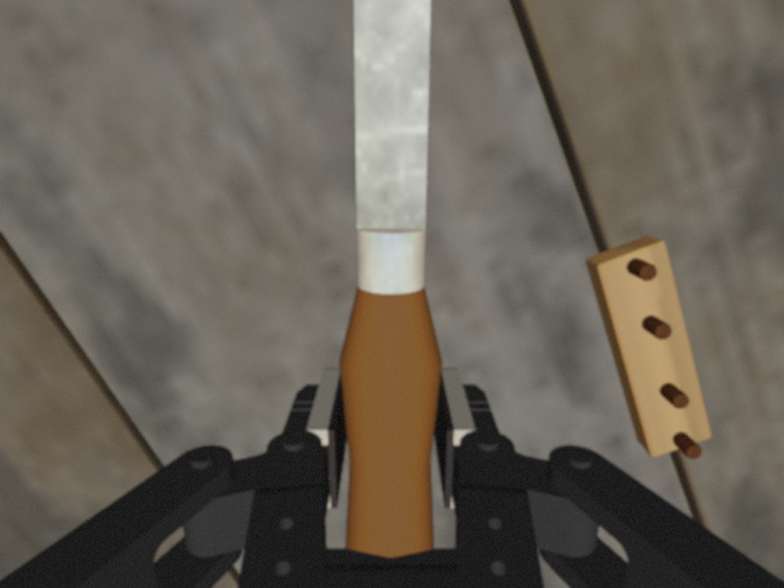

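```bash
python3 -m crank '[[0.6,0,0.01,0],[0.6,0,0.01,0],[0.5,0,0.01,0],[0.3,0,0.01,0]]'; python3 -c "
from h import *
show(); axis_report()"
```

```text
time_s: 13.98
tool_pos: [0.5464, -0.0965, 0.0359]
orientation: [0.844, 0.536, 0.014, 0.005]
wrist_force: [-0.2, -0.8, -2.0]
opening: 0.026
t 13.97 pos [ 0.5464 -0.0965  0.0359] q [0.8438 0.5364 0.0142 0.0053] F [-0.16 -0.78 -1.97] T [-0.12  0.12  0.07] op 0.026
R cols x,y,z [[0.424, 0.905, 0.018], [0.905, -0.425, 0.024], [0.03, 0.006, -1.0]] j [-0.39  0.35  0.58  1.95 -0.26  0.88 -0.12]
edge in board mm [-58.1  -0.1  46.3] grip [-2.102e+02 -1.000e-01  4.700e+01]
yaw err -0.0007
```

```bash
python3 - <<'E'
from h import *
show()
f=grab("wrist");save(f,"w14.png",sc=1.4)
f=grab("top");ov2(f,"t14.png",(170,160,80,85),9,p=P2)
E
```

```text
t 13.97 pos [ 0.5464 -0.0965  0.0359] q [0.8438 0.5364 0.0142 0.0053] F [-0.16 -0.78 -1.97] T [-0.12  0.12  0.07] op 0.026
R cols x,y,z [[0.424, 0.905, 0.018], [0.905, -0.425, 0.024], [0.03, 0.006, -1.0]] j [-0.39  0.35  0.58  1.95 -0.26  0.88 -0.12]
```

View pics/w14.png

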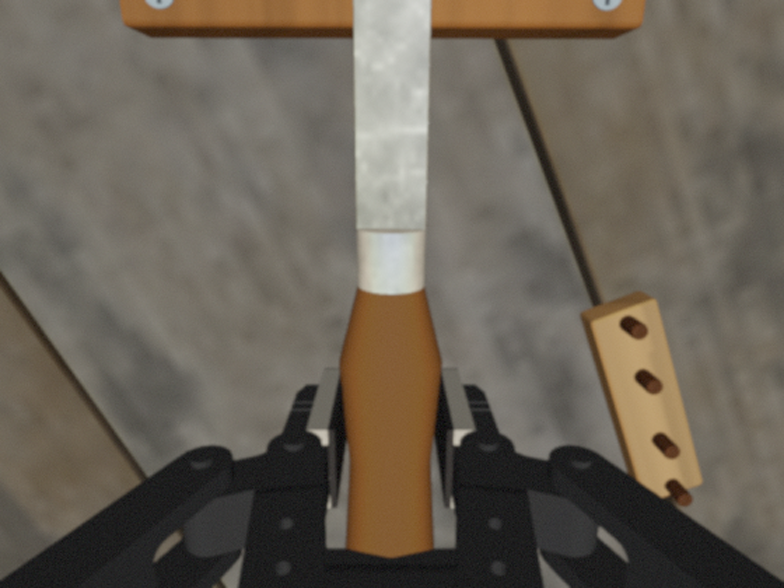

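View pics/t14.png

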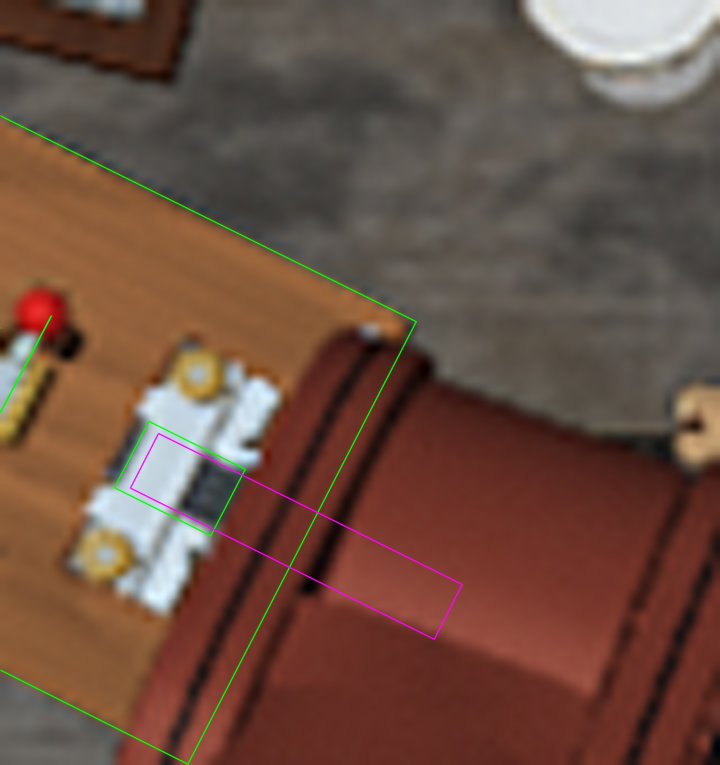

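```bash
python3 - <<'E'
from h import *
f=grab("wrist"); s=env.get_state()
z14=lambda u:(np.array(u)+.5)/1.4-.5
R=Ro.from_quat(s["orientation"]).as_matrix(); pos=np.array(s["tool_pos"])
im=f["pixels"]; cv2.imwrite("pics/w15.png",cv2.resize(im[0:60,60:480,::-1],None,fx=1.9,fy=1.9,interpolation=cv2.INTER_CUBIC))
for u in((160,0),(607,0),(150,37),(617,37)):
    X=back(f,z14(u),.0185); print(u,X.round(4),(R.T@(X-pos)*1000).round(1))
# expected pixel of screws and board corners lower edge
print(proj(f,B2W(P2,[[-.095,-.063,.0185],[-.095,.063,.0185],[-.105,-.075,.0],[-.105,.075,.0]]))*1.4)
# blade sides at z of blade
for u in((355,20),(431,20),(357.5,215),(425.5,215)): 
    X=back(f,z14(u),.0475); print(u,(R.T@(X-pos)*1000).round(1))
E
```

```text
(160, 0) [0.536  0.0327 0.0185] [112.4 -64.7  17.9]
(607, 0) [ 0.6497 -0.0198  0.0185] [113.1  60.5  21. ]
(150, 37) [0.5284 0.0259 0.0185] [103.1 -68.7  17.7]
(617, 37) [ 0.6494 -0.0301  0.0185] [103.6  64.5  20.9]
[[613.56343243  -7.04491836]
 [162.16204894 -10.34044597]
 [621.06924433  44.56822521]
 [151.42709736  42.26307913]]
(355, 20) [102.1  -9.   -9.9]
(431, 20) [102.1   8.6  -9.5]
(357.5, 215) [ 57.1  -9.2 -10.7]
(425.5, 215) [ 57.    8.2 -10.3]
```

View pics/w15.png

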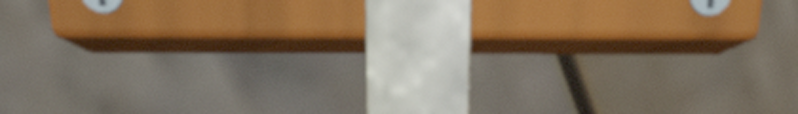

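```bash
python3 -m crank '[[0.5,-0.06,0.01,0],[0.6,0,0.01,0],[0.6,0,0.01,0],[0.4,0,0.01,0]]'; python3 -c "
from h import *
show(); axis_report()"
```

```text
time_s: 14.62
tool_pos: [0.5551, -0.0766, 0.0359]
orientation: [0.844, 0.536, 0.014, 0.005]
wrist_force: [-0.7, -0.5, -2.0]
opening: 0.0268
t 14.62 pos [ 0.5551 -0.0766  0.0359] q [0.8441 0.536  0.0142 0.0053] F [-0.69 -0.47 -2.05] T [-0.16  0.08 -0.03] op 0.0268
R cols x,y,z [[0.425, 0.905, 0.018], [0.905, -0.425, 0.024], [0.03, 0.006, -1.0]] j [-0.42  0.36  0.57  1.94 -0.26  0.88 -0.16]
edge in board mm [-36.5   0.4  46.2] grip [-188.6    0.5   47. ]
yaw err 0.0003
```

```bash
python3 -m crank '[[0.4,0,0.01,0],[0.3,0,0.01,0],[0.2,0,0,0]]'; python3 - <<'E'
from h import *
show(); axis_report()
f=grab("wrist");save(f,"w16.png",sc=1.4)
f=grab("top");ov2(f,"t16.png",(140,160,80,85),9,p=P2)
E
```

```text
time_s: 15.0
tool_pos: [0.5592, -0.0677, 0.0357]
orientation: [0.844, 0.536, 0.014, 0.005]
wrist_force: [-0.3, -0.0, -2.3]
opening: 0.0267
t 15.0 pos [ 0.5592 -0.0677  0.0357] q [0.844  0.5362 0.0141 0.0053] F [-0.34 -0.04 -2.31] T [-0.16  0.09  0.  ] op 0.0267
R cols x,y,z [[0.425, 0.905, 0.018], [0.905, -0.425, 0.024], [0.029, 0.006, -1.0]] j [-0.44  0.37  0.57  1.93 -0.26  0.89 -0.17]
edge in board mm [-26.7   0.5  46.1] grip [-178.7    0.6   46.8]
yaw err -0.0001
```

View pics/w16.png

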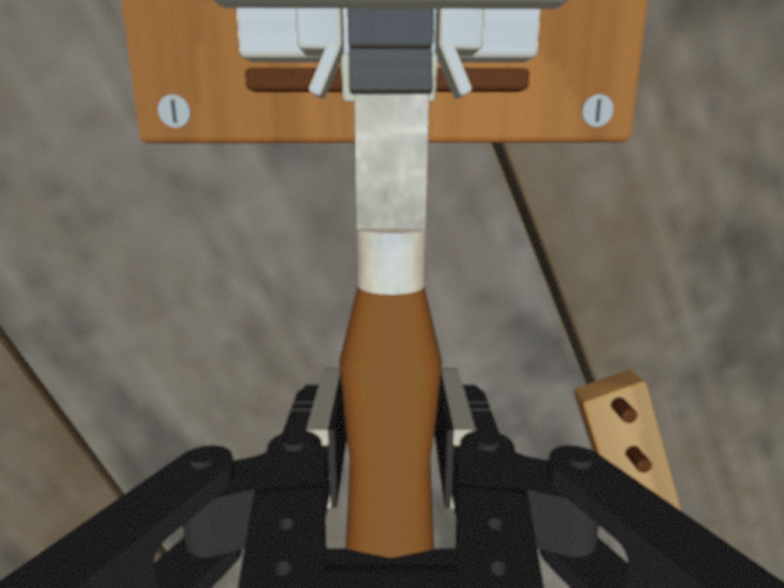

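View pics/t16.png

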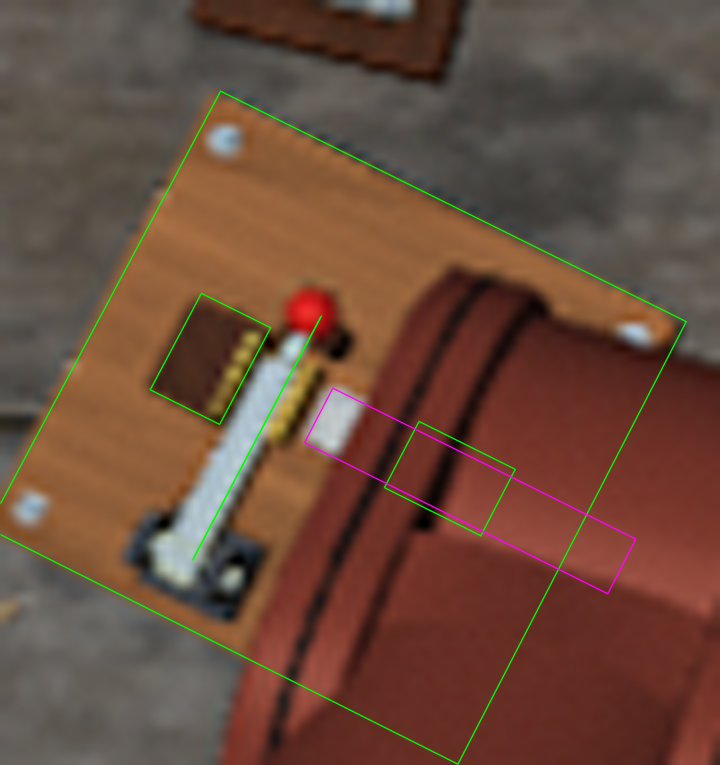

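```bash
python3 -m crank '[[0.15,0,0,0],[0.15,0,0,0]]'; python3 -m crank '[[0.1,0,0,0]]';python3 -m crank '[[0.1,0,0,0]]'; python3 -c "
from h import *
show(); axis_report()"
```

```text
time_s: 15.35
tool_pos: [0.5604, -0.0651, 0.0358]
orientation: [0.844, 0.536, 0.014, 0.005]
wrist_force: [0.3, 0.3, -2.0]
opening: 0.0265
time_s: 15.48
tool_pos: [0.5608, -0.0642, 0.0359]
orientation: [0.844, 0.536, 0.014, 0.005]
wrist_force: [0.2, -0.5, -2.6]
opening: 0.0265
time_s: 15.6
tool_pos: [0.5611, -0.0637, 0.0358]
orientation: [0.844, 0.536, 0.014, 0.005]
wrist_force: [-0.9, -2.9, -1.4]
opening: 0.0266
t 15.6 pos [ 0.5611 -0.0637  0.0358] q [0.8441 0.5359 0.0137 0.0054] F [-0.92 -2.89 -1.45] T [-0.79  0.36 -0.03] op 0.0266
R cols x,y,z [[0.425, 0.905, 0.017], [0.905, -0.426, 0.024], [0.029, 0.006, -1.0]] j [-0.44  0.37  0.57  1.93 -0.26  0.89 -0.18]
edge in board mm [-22.2   0.5  46.1] grip [-174.3    0.6   46.9]
yaw err 0.0005
```

```bash
python3 -m crank '[[0.06,0,0,0]]';python3 -m crank '[[0.06,0,0,0]]'; python3 - <<'E'
from h import *
show(); axis_report()
f=grab("wrist");save(f,"w17.png",sc=1.4)
show()
f=grab("top");save(f,"t17.png",(140,160,80,80),9)
f=grab("scene")
save(f,"s17.png",(180,160,110,80),7)
show()
E
```

```text
time_s: 15.72
tool_pos: [0.5611, -0.0637, 0.0358]
orientation: [0.844, 0.536, 0.013, 0.005]
wrist_force: [-1.5, -2.4, -2.3]
opening: 0.0265
time_s: 15.85
tool_pos: [0.561, -0.0637, 0.0357]
orientation: [0.844, 0.536, 0.013, 0.006]
wrist_force: [-1.5, -3.2, -1.8]
opening: 0.027
t 15.85 pos [ 0.561  -0.0637  0.0357] q [0.8444 0.5355 0.0131 0.0056] F [-1.46 -3.16 -1.76] T [-0.77  0.41  0.02] op 0.027
R cols x,y,z [[0.426, 0.905, 0.016], [0.904, -0.426, 0.023], [0.028, 0.005, -1.0]] j [-0.44  0.37  0.57  1.93 -0.26  0.89 -0.18]
edge in board mm [-22.3   0.3  45.7] grip [-174.3    0.6   46.8]
yaw err 0.0014
t 15.9 pos [ 0.561  -0.0636  0.0357] q [0.8444 0.5355 0.0131 0.0055] F [-2.07 -3.71 -1.3 ] T [-0.82  0.45  0.01] op 0.0265
R cols x,y,z [[0.426, 0.905, 0.016], [0.904, -0.426, 0.023], [0.028, 0.005, -1.0]] j [-0.44  0.37  0.57  1.93 -0.26  0.89 -0.18]
t 16.0 pos [ 0.5611 -0.0636  0.0357] q [0.8444 0.5356 0.0131 0.0055] F [-1.64 -4.78 -0.83] T [-0.95  0.51  0.03] op 0.0268
R cols x,y,z [[0.426, 0.905, 0.016], [0.904, -0.426, 0.023], [0.028, 0.005, -1.0]] j [-0.44  0.37  0.57  1.93 -0.26  0.89 -0.18]
```

View pics/w17.png

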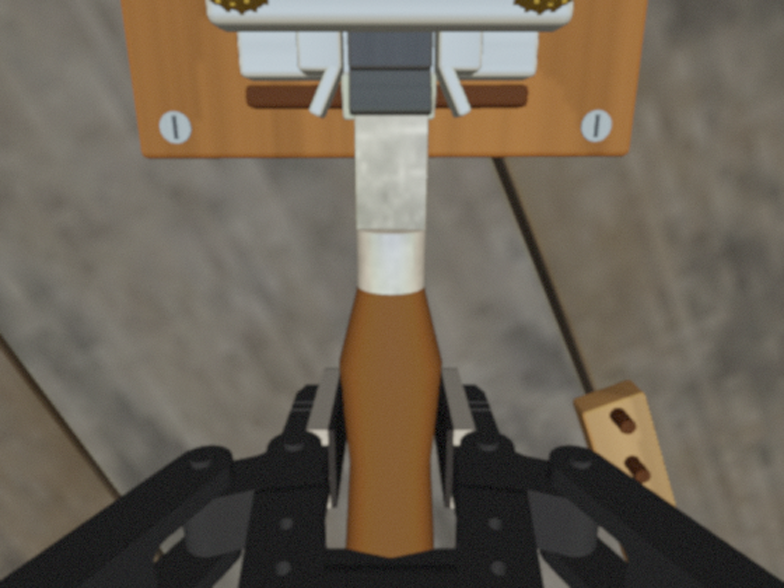

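View pics/t17.png

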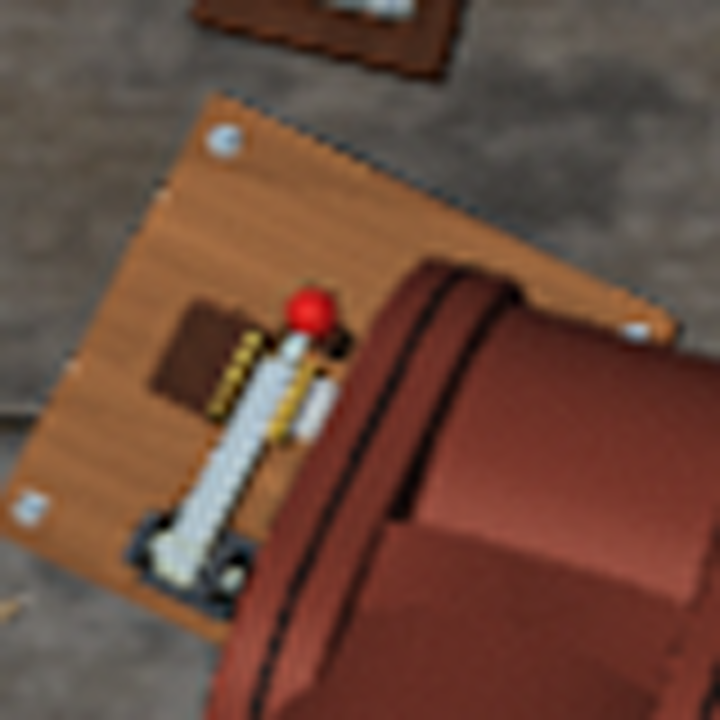

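View pics/s17.png

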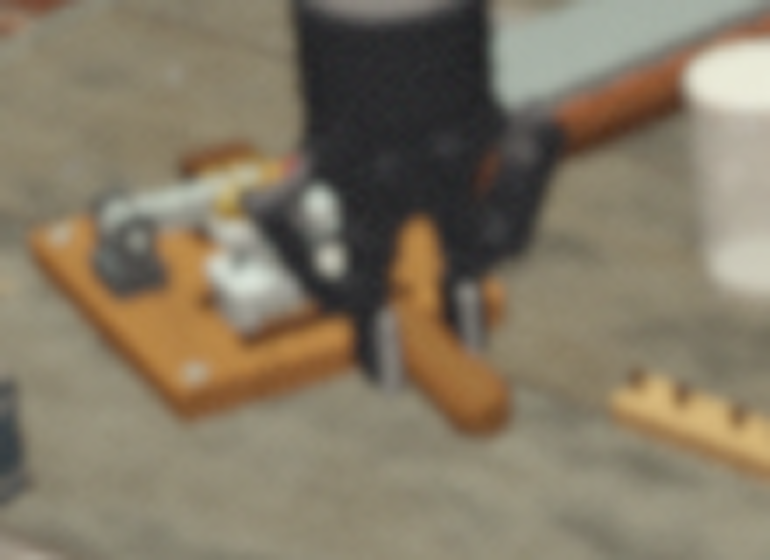

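```bash
python3 - <<'E'
from h import *
for i in range(8):
    f=grab("scene" if i<7 else "top"); s=env.get_state(); F=s["wrist_force"]; print(round(s["time_s"],2),np.round(F,1),"axial",round(.425*F[0]+.905*F[1],2),np.round(s["tool_pos"],4))
g=f
for n in ("jam_jar","sanding_block"):
    for o in env.outline_of(n,g)[:1]:
        ys,xs=np.nonzero(o["pixels"]); print(n,o["conf"],xs.mean().round(1),ys.mean().round(1))
axis_report()
p=proj(g,B2W(P2,[[-.0125,-.026,.046]])); print("ball pred",p)
E
```

```text
16.05 [-2.8 -4.6 -0.7] axial -5.34 [ 0.5611 -0.0636  0.0357]
16.1 [-1.  -4.7 -1.8] axial -4.69 [ 0.5611 -0.0636  0.0357]
16.15 [-2.9 -4.9 -2.2] axial -5.68 [ 0.5611 -0.0636  0.0357]
16.2 [-2.5 -4.5 -1.3] axial -5.13 [ 0.5611 -0.0636  0.0357]
16.25 [-2.3 -5.1 -2. ] axial -5.6 [ 0.5611 -0.0636  0.0357]
16.3 [-2.8 -4.  -1.7] axial -4.79 [ 0.5611 -0.0636  0.0357]
16.35 [-2.8 -4.7 -1.3] axial -5.47 [ 0.5611 -0.0636  0.0357]
16.4 [-3.  -4.7 -1.7] axial -5.51 [ 0.5611 -0.0636  0.0357]
jam_jar 0.55 240.2 157.5
sanding_block 0.55 280.7 166.1
edge in board mm [-22.2   0.3  45.8] grip [-174.2    0.6   46.8]
yaw err 0.0014
ball pred [[175.19170758 194.61807169]]
```

```bash
python3 - <<'E'
from h import *
print(env.finish_job()); show()
E
```

```text
the job is handed in; nothing more can be done
None
the job is handed in; nothing more can be done
```

The job is handed in. The flip stop is down and the chisel sits level through the guide's slot. I'm still gripping it, with its edge pressed lightly against the stop's brass face.

**Flip stop:** I pushed the ball down until it met its end stop, with a peak reading of about 23 N. The top and scene views then put the arm level on its post.

**Chisel:** It was gripped at 70 N and didn't slip. It went through the slot with no noticeable contact force. The wrist view showed the blade centred between the lips.

**Pressing on the stop:** The force along the blade held steady at about 5 N over the last 0.4 s before hand-in, and the arm stayed still. The edge was measured at board x -22.2 mm (nominal -23) and 45.8 mm up. The top view shows it touching the brass.

**Bystanders:** The detector put the jar and sanding block within about a pixel of their starting spots, at only 0.55 confidence. I didn't re-check the safety glasses, but the arm never went near them.

**Checks that disagreed:**
- The top view put the ball about 3 mm further along the board's x than nominal, which I put down to calibration.
- Camera views differed by 1–2 mm on where the slot sat sideways, so I split the difference.
- The tool had tilted about 1.7° by the end, leaving the blade pitched by under 0.5° and rolled by about 1.8°.

The clock read about 16.4 s of the 51 s allowed.

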